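# Open the tight bath-tablet tin in its counter holder

### The job

Open the tall square tin of bath tablets one-handed: with its lid still on, slide its wide foot fully home under the lips of the white holder on the counter, then draw the lid straight up and off while the holder keeps the base down, and set the lid down gently, mouth down and flat, in the middle of the round wooden tray. Leave the open tin upright and fully home in the holder, never tip it over, and leave the other things on the counter where they are.

Things in the scene. Friction and masses are not known exactly. Their poses are not given: they have to be found in the camera images.
- tin_center (a point): Centre of the loose aluminium tin base (0.24-0.35 kg), 47.5 mm above its underside; z up, x, y square to its sides. Square foot 84 x 84, 0-7 mm high; body 56 x 56 to 33; open neck 48 x 48 to 95. A sprung tab on each neck side rubs inside the lid. Closed: 99 high. Any quarter turn fits the holder.
- lid_center (a point): Centre (32.5 mm above the rim) of the loose aluminium lid, mouth down: 56 x 56 outside, 51 x 51 inside, 65 high, 0.10 kg. Closed, its rim is 34 mm above the tin's underside. It grips the neck with about 7-12 N for 54 mm of travel (61 mm to be clear): more than the tin's weight, so the tin can be lifted or slid by its lid, and the lid comes off only with the base held down.
- holder: White plastic holder fixed to the counter, 108 mm wide, 16 high; z up. Origin: on the counter where the foot's middle is when home. Channel 88 wide, open to the holder's -x (flared mouth, starts at x = -66 mm); foot slides on the counter along +x to the back stop face at x = +42. Lips over both sides and back: undersides 10 mm up, inner edges 34 from the middle (sides), 33 (back).
- tray: Round wooden tray fixed to the counter, 132 mm across; origin at the centre of its underside. Flat floor 6 mm above the counter, about 116 across; rim 12 mm above the counter. It and the tin are on opposite sides of the holder, either way round.
- ceramic_bowl: Bystander, loose, sizes in mm: white ceramic bowl, 104 across, 45 high; origin at the centre of its underside. Leave it where it is.
- steel_bowl: Bystander, loose, sizes in mm: brushed steel bowl, 104 across, 45 high; origin at the centre of its underside. Leave it where it is.
- brush_holder: Bystander, loose, sizes in mm: round yellow silicone holder, 72 across and 80 high, with three makeup brushes reaching 200 high; origin at the centre of its underside. Leave it where it is.
- cap_case: Bystander, loose, sizes in mm: round grey plastic shower cap case, 96 across, 30 high; origin at the centre of its underside. Leave it where it is.
- compact: Bystander, loose, sizes in mm: round black compact mirror, 72 across, standing open, 85 high; origin at the centre of its underside. Leave it where it is.
- lotion: Bystander, loose, sizes in mm: amber bottle, 60 across, 130 high; origin at the centre of its underside. Leave it where it is.
- cream_jar: Bystander, loose, sizes in mm: white jar, 60 across, 50 high; origin at the centre of its underside. Leave it where it is.
There are look-alikes about, which are no part of the job. What is meant by the tray is not pink, and is the smaller of those in its own colour.

How it is judged:
By the outcome, as a careful person would: the job done as asked, in the order asked, and still so for the second after the job is handed in, with the robot touching nothing.
It also fails if it takes over 58 s, if anything falls off the work surface, if the arm or the gripper's body presses on something with over 40 N, if the wrist force passes 120 N, or if a joint passes its speed limit or range.

### The arm

A 7-joint arm with a two-finger parallel gripper is mounted at the origin on the work surface. World frame = base frame: x ahead of the robot, y to its left, z up, the work surface at z = 0. Lengths are in m, angles in rad, forces in N, time in s.
With the tool pointing down it reaches from about 0.425 to 0.875 m from the base axis. Payload 4.7 kg.
Tool frame: the origin (TCP) lies at the very end of the fingers, on their centre line; the grasp point (between the pads) lies 19 mm behind it; x points along the fingers, z is the direction in which the jaws open and shut, and the axes are right-handed (so a half turn about x gives the same grasp; the last joint's range is limited). The gripper opens to 87 mm and grips with 3 to 60 N. Pads are 19 mm wide; open, the fingers measure 117 mm over their backs; the gripper's body (75 mm by 190 mm) begins 51 mm behind the grasp point.
Start: joints at [-1.128, 0.321, -0.07, 1.45, 0.023, 1.371, -0.057], TCP at [0.27, 0.591, 0.223] pointing down, gripper open.
Joint ranges: [-2.86, 2.86], [-0.3, 2.09], [-1.38, 1.24], [0.06, 2.45], [-1.56, 4.7], [0.09, 2.05], [-2.69, 2.69]. Speed limits (rad/s): [2.57, 2.57, 3.14, 3.14, 3.14, 3.14, 3.14].

### API

Orientations are given as a rotation vector (axis times angle).
In Python, from bench import * gives the robot as it stands.
- The arm moves only by the shell command python3 -m handwheel 'ROWS' [OPENING] [FORCE]. ROWS is JSON, a list of rows, each an object with "xyz": the shift along the world's x, y, z in cm, a list of three; "angular": the turn, a rotation vector about the world's x, y, z in degrees, a list of three. A call has 1 to 5 rows; each row shifts and turns the pose as measured when the row begins; what a row does not reach is not made up. A row lasts 1/12 s, in which the tool goes at most 41.7 mm and 7.16 degrees, less where a joint would pass 70% of its speed; a pose out of reach is approached as far as the arm can. A call with a gripper value outside its range is refused whole. OPENING is the finger opening in cm, from 0 to 8.7, set as the call begins (- or left out, the last holds). The fingers move at their own pace and stop on an object; FORCE is the grip in N (left out, the last holds). Time passes only in rows, so rows that do not move let the fingers close. It gives the time, the measured TCP pose, the force and the opening at its end, in the units of the state.
- get_state(): the state, without advancing time (a new reading comes with each control period).
- get_image(name): name is "scene" or "top" or "wrist"; returns a dict with "pixels" (384x512x3 uint8, blue, green, red), "K" (3x3 intrinsics, pixels), "dist" ([k1, k2, p1, p2, k3] as OpenCV has them; the pictures are not rectified), "cam_to_world" (4x4, takes a point from camera to world coordinates). Camera axes: x right, y down, z forward; pixel columns grow to the right and rows downward; lengths in m; the calibration is good to about 2 mm. A picture is of the moment at which its call begins. There is no depth.
- close_job(): hands the job in, once; it reports no verdict.
The state is a dict: "time": time; "joint_positions": joint angles; "qd": joint speeds; "joint_torque": joint torques, N m; "position": TCP position; "tool_rot": TCP orientation; "ft_force": force on the tool from outside, world axes, zero at the start; "torque": the same for the moment, N m; "grip_width": opening from 0.0 (shut) to 1.0 (fully open).
Only numpy, scipy, OpenCV 4.12 (cv2) and the standard library are available. Lean on these libraries where they do the work, as an engineer would, in place of code of your own. Each camera call takes 0.05 s, during which the arm holds its last target.

## Working session

There is one attempt and no reset: what is moved stays moved. The work goes in short steps, Python scripts to look and compute and a shell command to move; the robot and the scene stay as the last step left them, time stands still between calls to the robot, and variables do not carry over. Pictures are saved under pics/ and viewed, and the job is handed in when it is done.

```bash
mkdir -p pics; ls; python3 - <<'E'
from bench import *
import cv2
s=get_state(); print({k:s[k] for k in('time','position','tool_rot','ft_force','grip_width')})
for n in("scene","top","wrist"):
    d=get_image(n); cv2.imwrite(f"pics/{n}0.png",d["pixels"]); print(n,d["K"],d["dist"],d["cam_to_world"])
E
```

```text
pics
{'time': 0.0, 'position': array([0.27007609, 0.59061396, 0.22143213]), 'tool_rot': array([-0.8890071 ,  1.38368531,  0.88708262]), 'ft_force': array([-0.08524095,  0.10951112, -0.91311596]), 'grip_width': 1.0038715966327258}
scene [[419.38078601   0.         254.7351514 ]
 [  0.         419.38078601 198.76989569]
 [  0.           0.           1.        ]] [0.04310072 0.         0.         0.         0.        ] [[-0.20887382  0.59998557 -0.77226229  1.59888742]
 [ 0.97790882  0.12157978 -0.17003735  0.2496311 ]
 [-0.00812848 -0.79071845 -0.61212601  0.92806558]
 [ 0.          0.          0.          1.        ]]
top [[464.25592007   0.         255.53613303]
 [  0.         464.25592007 190.32496866]
 [  0.           0.           1.        ]] [-0.17939727  0.          0.          0.          0.        ] [[ 0.01372824 -0.99805803  0.06075933  0.45039768]
 [-0.99981262 -0.01453097 -0.01278948  0.01248894]
 [ 0.01364753 -0.06057237 -0.99807051  1.40026966]
 [ 0.          0.          0.          1.        ]]
wrist [[278.15695791   0.         255.19493428]
 [  0.         278.15695791 198.71993665]
 [  0.           0.           1.        ]] [-0.01176126  0.          0.          0.          0.        ] [[ 0.41594859  0.88231141  0.22025747  0.21068886]
 [ 0.9093874  -0.4032568  -0.10197308  0.61938443]
 [-0.00115169  0.24271492 -0.97009697  0.38423966]
 [ 0.          0.          0.          1.        ]]
```

View pics/top0.png

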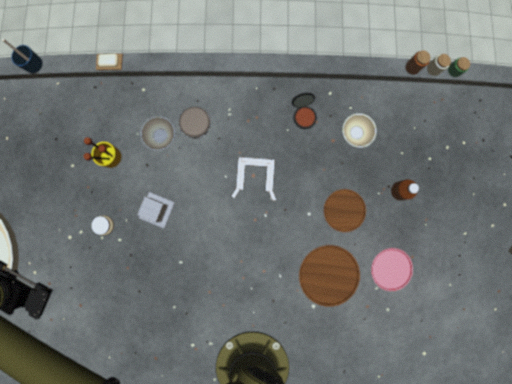

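View pics/scene0.png

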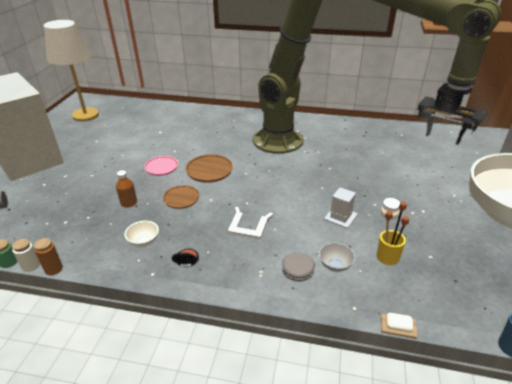

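View pics/wrist0.png

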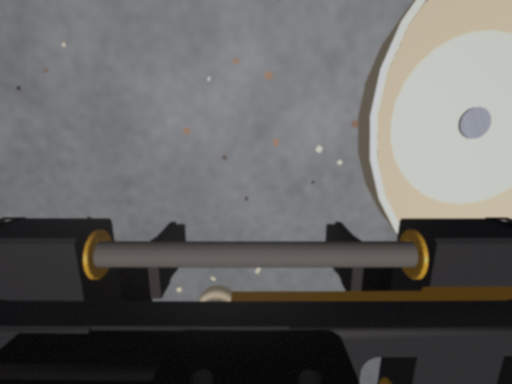

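The top view has the tin, a grey square with a foot, at about (156,210). The holder is at (256,178) with its mouth toward the robot. Possible trays are the small brown one at (345,210), the large brown one at (329,275) and the pink one at (392,270). The description picks the small brown one. Next I'll take close crops and measure.

```bash
cat > h.py <<'E'
from bench import *
import cv2, numpy as np
def ray(d,uv):
    uv=np.asarray(uv,float).reshape(-1,1,2)
    p=cv2.undistortPoints(uv,d["K"],np.array(d["dist"])).reshape(-1,2)
    T=np.array(d["cam_to_world"]); v=np.c_[p,np.ones(len(p))]@T[:3,:3].T
    return T[:3,3],v
def onplane(d,uv,z):
    o,v=ray(d,uv); return (o+v*((z-o[2])/v[:,2])[:,None])
def proj(d,P):
    T=np.array(d["cam_to_world"]); P=np.atleast_2d(P); c=(P-T[:3,3])@T[:3,:3]
    return cv2.projectPoints(c,np.zeros(3),np.zeros(3),d["K"],np.array(d["dist"]))[0].reshape(-1,2)
def crop(d,x,y,w,h,s,name):
    c=d["pixels"][y:y+h,x:x+w]; cv2.imwrite("pics/"+name,cv2.resize(c,None,fx=s,fy=s,interpolation=cv2.INTER_CUBIC))
def st():
    s=get_state(); print("t",round(s['time'],2),"p",np.round(s['position'],4),"rv",np.round(s['tool_rot'],3),"F",np.round(s['ft_force'],1),"g",round(s['grip_width']*8.7,2)); return s
E
python3 - <<'E'
from h import *
d=get_image("top")
a=d["pixels"]
t1=cv2.resize(a[185:235,130:180],None,fx=8,fy=8,interpolation=cv2.INTER_CUBIC)
t2=cv2.resize(a[150:205,228:283],(400,400),interpolation=cv2.INTER_CUBIC)
cv2.imwrite("pics/c1.png",np.hstack([t1,t2]))
print(np.round(onplane(d,[[329,275],[345,210],[392,270],[156,210],[256,178]],0.01),3))
# tray masks
hsv=cv2.cvtColor(a,cv2.COLOR_BGR2HSV)
m=cv2.inRange(hsv,(3,80,40),(18,255,200))
n,l,s,c=cv2.connectedComponentsWithStats(m)
for i in range(1,n):
    if s[i,4]>150:
        cs,_=cv2.findContours((l==i).astype(np.uint8),cv2.RETR_EXTERNAL,cv2.CHAIN_APPROX_NONE)
        P=onplane(d,cs[0].reshape(-1,2),0.012)[:,:2].astype(np.float32)
        e=cv2.minEnclosingCircle(P); print(s[i],c[i].round(1),onplane(d,c[i],0.012).round(4),e)
E
```

```text
[[ 0.283 -0.23   0.01 ]
 [ 0.479 -0.277  0.01 ]
 [ 0.298 -0.424  0.01 ]
 [ 0.471  0.293  0.01 ]
 [ 0.572 -0.006  0.01 ]]
[406  51  24  23 329] [417.7  62. ] [[ 0.9523 -0.5167  0.012 ]] ((0.9524587392807007, -0.5162814259529114), 0.04693330079317093)
[295 107  20  20 322] [304.7 116.6] [[ 0.7622 -0.1523  0.012 ]] ((0.761921226978302, -0.15232297778129578), 0.031502559781074524)
[392 180  24  20 320] [402.3 189.9] [[ 0.5428 -0.4555  0.012 ]] ((0.5445449352264404, -0.46030697226524353), 0.039714038372039795)
[ 324  189   42   43 1418] [344.4 210.1] [[ 0.479  -0.2743  0.012 ]] ((0.4791954755783081, -0.27450406551361084), 0.06470774859189987)
[ 299  245   61   62 2908] [329.  275.3] [[ 0.2826 -0.2292  0.012 ]] ((0.28188931941986084, -0.22995127737522125), 0.09248305857181549)
```

View pics/c1.png

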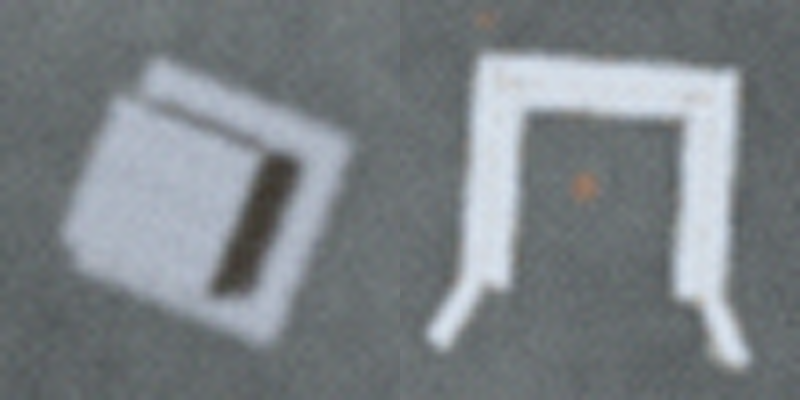

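```bash
python3 - <<'E'
from h import *
d=get_image("top")
def px(p,x0,y0,s): p=np.array(p,float); return (p+.5)/s-.5+[x0,y0]
s=55*1.0; k=400/55
H=px([(480,55),(740,70),(522,110),(688,118),(510,290),(675,298),(432,345),(742,365)],228,150,k)
Q=onplane(d,H,0.016)[:,:2]; print(Q.round(4))
yb=Q[0]-Q[1]; print("back width",np.linalg.norm(yb),"yaw from back",np.degrees(np.arctan2(yb[1],yb[0]))-90)
for a,b in((4,2),(5,3)):
    v=Q[b]-Q[a]; print("yaw side",np.degrees(np.arctan2(v[1],v[0])))
# yellow mask for walls: refine via minAreaRect of white
T=px([(118,95),(65,238),(268,150),(212,293)],130,185,8)
L=onplane(d,T,0.099)[:,:2]; print("lid",L.round(4),L.mean(0)); 
for a,b in((0,1),(2,3),(0,2),(1,3)):
    v=L[b]-L[a]; print(np.linalg.norm(v),np.degrees(np.arctan2(v[1],v[0])))
F=px([(152,60),(352,138),(270,348)],130,185,8)
G=onplane(d,F,0.007)[:,:2]; print("foot",G.round(4),(G[0]+G[2])/2)
for a,b in((0,1),(1,2)):
    v=G[b]-G[a]; print(np.linalg.norm(v),np.degrees(np.arctan2(v[1],v[0])))
d=get_image("scene")
t1=cv2.resize(d["pixels"][180:240,310:370],(400,400),interpolation=cv2.INTER_CUBIC)
t2=cv2.resize(d["pixels"][195:245,220:280],(480,400),interpolation=cv2.INTER_CUBIC)
cv2.imwrite("pics/c2.png",np.hstack([t1,t2[:,:400]]))
from scipy.spatial.transform import Rotation as R
print(R.from_rotvec(get_state()['tool_rot']).as_matrix().round(3))
E
```

```text
[[ 0.6364 -0.1184]
 [ 0.6322 -0.227 ]
 [ 0.6138 -0.136 ]
 [ 0.6117 -0.2052]
 [ 0.5392 -0.1315]
 [ 0.5368 -0.2   ]
 [ 0.516  -0.0995]
 [ 0.5095 -0.2281]]
back width 0.10869046261916855 yaw from back -2.2435406235110946
yaw side -3.4042775787105346
yaw side -3.935260129914091
lid [[0.5077 0.31  ]
 [0.4569 0.3277]
 [0.4892 0.2558]
 [0.4385 0.2746]] [0.47308121 0.29201849]
0.05385395348192273 160.7172757667206
0.05404172953225091 159.61451961785002
0.05727711817780075 -108.898622147872
0.05623614705795195 -109.07263103124578
foot [[0.5252 0.3183]
 [0.497  0.2411]
 [0.4174 0.2706]] [0.47132713 0.2944264 ]
0.08218779573602461 -110.12737451530835
0.08482513834632009 159.65862674813533
[[-0.    -0.909  0.416]
 [-0.001  0.416  0.909]
 [-1.    -0.    -0.001]]
```

View pics/c2.png

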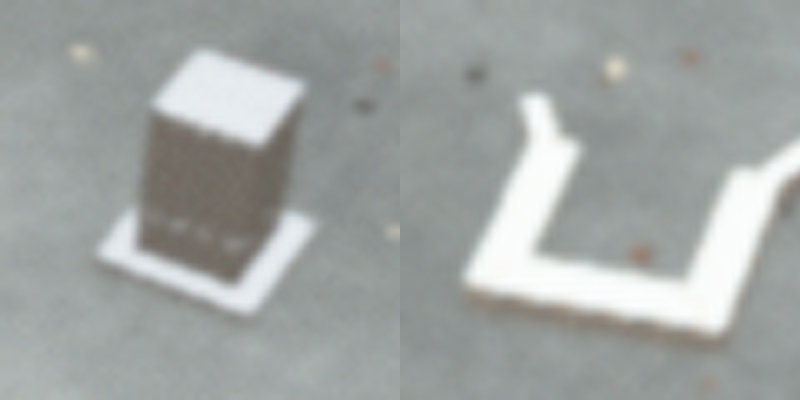

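```bash
python3 - <<'E'
from h import *
d=get_image("top")
def px(p,x0,y0,s): p=np.array(p,float); return (p+.5)/s-.5+[x0,y0]
k=400/55
H=px(np.array([(480,55),(740,70),(522,110),(688,118),(510,290),(675,298),(432,345),(742,365)])-[400,0],228,150,k)
Q=onplane(d,H,0.016)[:,:2]; print(Q.round(4))
yb=Q[0]-Q[1]; print("back width",np.linalg.norm(yb),"yaw from back",np.degrees(np.arctan2(yb[1],yb[0]))-90)
print("inner w",np.linalg.norm(Q[2]-Q[3]))
for a,b in((4,2),(5,3)):
    v=Q[b]-Q[a]; print("yaw side",np.degrees(np.arctan2(v[1],v[0])))
th=np.arctan2(*( (Q[2]-Q[4]+Q[3]-Q[5])[::-1])); u=np.array([np.cos(th),np.sin(th)])
print("origin from inner back", (Q[2]+Q[3])/2-0.033*u)
# white mask subpixel: component
a=d["pixels"]; g=a.min(2); m=(g>170).astype(np.uint8); n,l,s,c=cv2.connectedComponentsWithStats(m)
for i in range(1,n):
    if 225<c[i][0]<285 and 150<c[i][1]<205: print(s[i],c[i]); np.save("hm.npy",l==i)
# other things
print(onplane(d,[[102,226],[102,155],[157,133],[194,122],[304,118],[359,131],[405,190]],0.03).round(3))
E
```

```text
[[ 0.6338  0.0471]
 [ 0.6292 -0.0604]
 [ 0.6112  0.0294]
 [ 0.6089 -0.0391]
 [ 0.5367  0.0331]
 [ 0.5344 -0.0347]
 [ 0.5137  0.0648]
 [ 0.5073 -0.0626]]
back width 0.10755955870687905 yaw from back -2.435986782013657
inner w 0.06853897907480117
yaw side -2.907860439760232
yaw side -3.4234144232338126
origin from inner back [ 0.57708245 -0.00306087]
[232 158  44  42 618] [255.13430421 172.77508091]
[[ 0.42   0.453  0.03 ]
 [ 0.634  0.46   0.03 ]
 [ 0.702  0.293  0.03 ]
 [ 0.736  0.182  0.03 ]
 [ 0.754 -0.148  0.03 ]
 [ 0.718 -0.316  0.03 ]
 [ 0.541 -0.458  0.03 ]]
```

Correcting my crop offset, the holder origin is at about (0.577,-0.003) with yaw -2.9°. The tin is at (0.472,0.293) with yaw -20°. The small brown tray, radius 65 mm, is at (0.479,-0.2745). I'll move above the tin.

```bash
python3 -m handwheel '[{"xyz":[2.2,-3.3,0],"angular":[0,0,0.5]},{"xyz":[2.2,-3.3,0],"angular":[0,0,0.5]},{"xyz":[2.2,-3.3,0],"angular":[0,0,0.5]},{"xyz":[2.2,-3.3,0],"angular":[0,0,0.5]},{"xyz":[2.2,-3.3,0],"angular":[0,0,0.5]}]' 8.7 40
python3 -m handwheel '[{"xyz":[2.2,-3.3,0],"angular":[0,0,0.5]},{"xyz":[2.2,-3.3,0],"angular":[0,0,0.5]},{"xyz":[2.2,-3.3,0],"angular":[0,0,0.5]},{"xyz":[2.2,-3.3,0],"angular":[0,0,0.5]},{"xyz":[0,0,0],"angular":[0,0,0]}]'
python3 - <<'E'
from h import *
from scipy.spatial.transform import Rotation as R
s=st(); M=R.from_rotvec(s['tool_rot']).as_matrix(); print(M.round(3), np.degrees(np.arctan2(M[1,2],M[0,2])))
d=get_image("wrist"); cv2.imwrite("pics/w1.png",d["pixels"]); np.savez("w1.npz",**d)
E
```

```text
time: 0.77
position: [0.3717, 0.4295, 0.2205]
tool_rot: [-0.934, 1.362, 0.945]
ft_force: [2.0, 0.5, 0.4]
grip_width: 0.999
time: 1.18
position: [0.4683, 0.2811, 0.222]
tool_rot: [-0.956, 1.35, 0.96]
ft_force: [0.9, -0.1, -0.1]
grip_width: 1.001
t 1.18 p [0.4683 0.2811 0.222 ] rv [-0.956  1.35   0.96 ] F [ 0.9 -0.1 -0.1] g 8.71
[[-0.002 -0.944  0.33 ]
 [ 0.002  0.33   0.944]
 [-1.     0.002  0.001]] 70.75549994149576
```

View pics/w1.png

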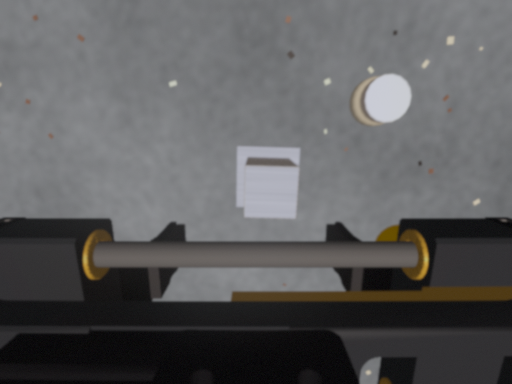

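The wrist view shows the lid top at about (244–298, 166–218) and the foot corner at (237,147). The tin is nearly square to the jaws.

```bash
python3 - <<'E'
from h import *
d=dict(np.load("w1.npz"))
crop(d,225,135,90,95,6,"w1c.png")
E
```

```text
(no output)
```

View pics/w1c.png

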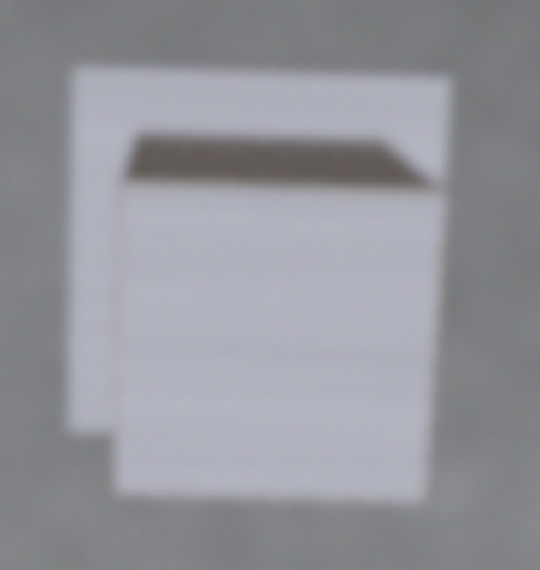

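```bash
python3 - <<'E'
from h import *
d=dict(np.load("w1.npz"))
def q(p): return (np.array(p,float)+.5)/6-.5+[225,135]
L=onplane(d,q([(125,184),(443,188),(425,497),(115,492)]),0.099)[:,:2]
F=onplane(d,q([(72,68),(452,78),(68,432)]),0.007)[:,:2]
print("lid",L.mean(0).round(4),"foot",((F[1]+F[2])/2).round(4))
for a in (L[[0,1]],L[[3,2]],L[[1,2]],L[[0,3]],F[[0,1]],F[[0,2]]):
    v=a[1]-a[0]; print(np.linalg.norm(v).round(4),(np.degrees(np.arctan2(v[1],v[0]))).round(2))
E
```

```text
lid [0.4721 0.2985] foot [0.4728 0.2985]
0.0545 70.02
0.0556 69.74
0.0555 -20.45
0.0553 -21.6
0.0848 69.26
0.0842 -20.81
```

```bash
python3 -m handwheel '[{"xyz":[0.4,1.5,-2],"angular":[0,0,-0.9]},{"xyz":[0,0,-4]},{"xyz":[0,0,-3]},{"xyz":[0,0,0]}]' 8.7 40
python3 -c "from h import *; st()"
```

```text
t 1.23 p [0.466  0.2848 0.2219] rv [-0.956  1.349  0.965] F [-0.3  0.2 -0.5] g 8.72schema error: expected keys xyz, angular
```

```bash
python3 -m handwheel '[{"xyz":[0.6,1.2,-2],"angular":[0,0,-0.9]},{"xyz":[0,0,-4],"angular":[0,0,0]},{"xyz":[0,0,-3],"angular":[0,0,0]},{"xyz":[0,0,0],"angular":[0,0,0]}]' 8.7 40
python3 - <<'E'
from h import *
from scipy.spatial.transform import Rotation as R
s=st(); M=R.from_rotvec(s['tool_rot']).as_matrix(); print(M.round(3), np.degrees(np.arctan2(M[1,2],M[0,2])))
E
```

```text
time: 1.57
position: [0.4735, 0.2997, 0.1332]
tool_rot: [-0.938, 1.346, 0.952]
ft_force: [-1.9, 0.1, -0.4]
grip_width: 0.997
t 1.57 p [0.4735 0.2997 0.1332] rv [-0.938  1.346  0.952] F [-1.9  0.1 -0.4] g 8.68
[[ 0.003 -0.939  0.345]
 [ 0.012  0.345  0.939]
 [-1.     0.001  0.013]] 69.83608042838839
```

```bash
python3 -m handwheel '[{"xyz":[-0.1,-0.2,-3.0],"angular":[-0.7,0.2,0]},{"xyz":[0,0,-3.0],"angular":[0,0,0]},{"xyz":[0,0,-1.5],"angular":[0,0,0]},{"xyz":[0,0,0],"angular":[0,0,0]}]' 8.7 40
python3 - <<'E'
from h import *
from scipy.spatial.transform import Rotation as R
s=st(); M=R.from_rotvec(s['tool_rot']).as_matrix(); print(M.round(3), np.degrees(np.arctan2(M[1,2],M[0,2])))
E
```

```text
time: 1.9
position: [0.4717, 0.3028, 0.0601]
tool_rot: [-0.948, 1.35, 0.951]
ft_force: [-0.1, 0.4, -0.0]
grip_width: 0.998
t 1.9 p [0.4717 0.3028 0.0601] rv [-0.948  1.35   0.951] F [-0.1  0.4 -0. ] g 8.68
[[ 0.002 -0.94   0.34 ]
 [ 0.004  0.34   0.94 ]
 [-1.    -0.     0.004]] 70.11327762463075
```

```bash
python3 -m handwheel '[{"xyz":[0,-0.5,-0.5],"angular":[0,0,-0.3]},{"xyz":[0,0,0],"angular":[0,0,0]}]' 8.7 40
python3 - <<'E'
from h import *
s=st()
d=get_image("wrist"); cv2.imwrite("pics/w2.png",d["pixels"])
E
```

```text
time: 2.07
position: [0.4718, 0.2995, 0.057]
tool_rot: [-0.944, 1.35, 0.949]
ft_force: [0.5, -0.6, -0.4]
grip_width: 1.001
t 2.07 p [0.4718 0.2995 0.057 ] rv [-0.944  1.35   0.949] F [ 0.5 -0.6 -0.4] g 8.71
```

View pics/w2.png

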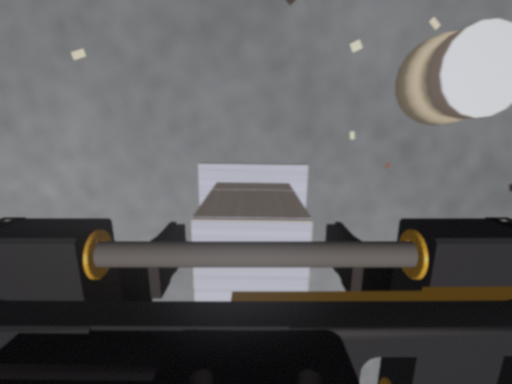

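The lid spans columns 191–312 between fingers at 185 and 327, about 2 mm off centre. I'll nudge and close.

```bash
python3 -m handwheel '[{"xyz":[0,-0.2,0],"angular":[0,0,0]},{"xyz":[0,0,0],"angular":[0,0,0]}]' 8.7 40
python3 -m handwheel '[{"xyz":[0,0,0],"angular":[0,0,0]},{"xyz":[0,0,0],"angular":[0,0,0]},{"xyz":[0,0,0],"angular":[0,0,0]},{"xyz":[0,0,0],"angular":[0,0,0]},{"xyz":[0,0,0],"angular":[0,0,0]}]' 5.0 40
```

```text
time: 2.28
position: [0.4741, 0.3001, 0.0613]
tool_rot: [-0.943, 1.342, 0.949]
ft_force: [-0.1, -0.4, 0.2]
grip_width: 0.998
time: 2.7
position: [0.4759, 0.3001, 0.0646]
tool_rot: [-0.942, 1.338, 0.947]
ft_force: [-1.4, -2.9, 0.7]
grip_width: 0.709
```

```bash
python3 -m handwheel '[{"xyz":[0,0,-0.4],"angular":[0,0,0]},{"xyz":[0,0,0],"angular":[0,0,0]},{"xyz":[0,0,0],"angular":[0,0,0]}]' 5.0 40
python3 - <<'E'
from h import *
for i in range(3): s=st(); get_image("top")
E
```

```text
time: 2.95
position: [0.4761, 0.2991, 0.0616]
tool_rot: [-0.942, 1.339, 0.946]
ft_force: [-0.2, -0.6, 0.7]
grip_width: 0.637
t 2.95 p [0.4761 0.2991 0.0616] rv [-0.942  1.339  0.946] F [-0.2 -0.6  0.7] g 5.54
t 3.0 p [0.4761 0.2991 0.0616] rv [-0.943  1.339  0.946] F [-0.6 -1.   2.2] g 5.58
t 3.05 p [0.4761 0.2991 0.0616] rv [-0.943  1.339  0.946] F [-0.8 -0.6  1.2] g 5.56
```

```bash
python3 -m handwheel '[{"xyz":[0,0,1.5],"angular":[0,0,0]},{"xyz":[0,0,1.5],"angular":[0,0,0]},{"xyz":[0,0,0],"angular":[0,0,0]}]' 5.0 40
python3 - <<'E'
from h import *
from scipy.spatial.transform import Rotation as R
s=st(); M=R.from_rotvec(s['tool_rot']).as_matrix(); print(M.round(3), np.degrees(np.arctan2(M[1,2],M[0,2])))
d=get_image("scene"); crop(d,290,150,120,100,5,"s3.png")
E
```

```text
time: 3.35
position: [0.4734, 0.298, 0.0879]
tool_rot: [-0.943, 1.346, 0.948]
ft_force: [1.6, 0.8, -3.6]
grip_width: 0.639
t 3.35 p [0.4734 0.298  0.0879] rv [-0.943  1.346  0.948] F [ 1.6  0.8 -3.6] g 5.56
[[ 0.006 -0.939  0.344]
 [ 0.007  0.344  0.939]
 [-1.    -0.003  0.009]] 69.8874911025176
```

View pics/s3.png

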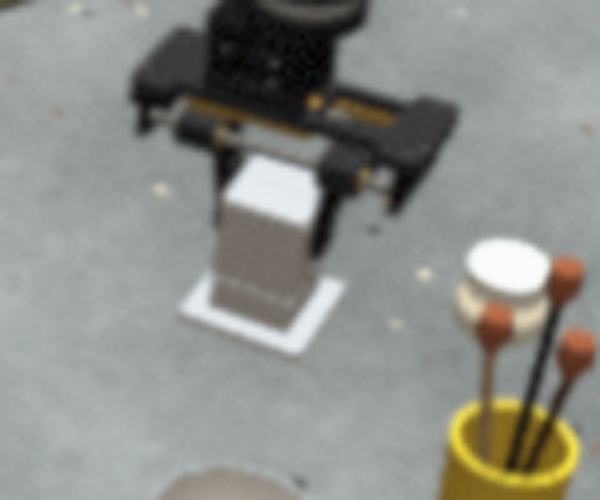

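The tin is lifted by its lid, which is still on. It is held upright with the foot clear of the counter. Carrying it to the front of the mouth.

```bash
python3 -m handwheel '[{"xyz":[-0.3,-3.0,0],"angular":[0,0,1.7]},{"xyz":[-0.3,-3.7,0],"angular":[0,0,2.1]},{"xyz":[-0.3,-3.7,0],"angular":[0,0,2.1]},{"xyz":[-0.3,-3.7,0],"angular":[0,0,2.1]},{"xyz":[-0.3,-3.7,0],"angular":[0,0,2.1]}]'
python3 -m handwheel '[{"xyz":[-0.3,-3.7,0],"angular":[0,0,2.1]},{"xyz":[-0.3,-3.7,0],"angular":[0,0,2.1]},{"xyz":[-0.3,-2.5,0],"angular":[0,0,1.5]},{"xyz":[0,0,0],"angular":[0,0,0]},{"xyz":[0,0,0],"angular":[0,0,0]}]'
python3 - <<'E'
from h import *
from scipy.spatial.transform import Rotation as R
s=st(); M=R.from_rotvec(s['tool_rot']).as_matrix(); print(M.round(3), np.degrees(np.arctan2(M[1,2],M[0,2])))
E
```

```text
time: 3.82
position: [0.451, 0.125, 0.0785]
tool_rot: [-1.091, 1.272, 1.107]
ft_force: [2.3, -1.1, -3.1]
grip_width: 0.641
time: 4.23
position: [0.4338, 0.0114, 0.0707]
tool_rot: [-1.159, 1.243, 1.182]
ft_force: [-0.9, 1.3, -4.6]
grip_width: 0.641
t 4.23 p [0.4338 0.0114 0.0707] rv [-1.159  1.243  1.182] F [-0.9  1.3 -4.6] g 5.58
[[-0.015 -0.998  0.054]
 [ 0.004  0.054  0.999]
 [-1.     0.015  0.003]] 86.88106257516539
```

```bash
python3 -m handwheel '[{"xyz":[0.3,-0.5,-0.2],"angular":[-0.2,-0.9,0]},{"xyz":[0,0,0],"angular":[0,0,0]},{"xyz":[0,0,0],"angular":[0,0,0]}]'
python3 - <<'E'
from h import *
from scipy.spatial.transform import Rotation as R
s=st(); M=R.from_rotvec(s['tool_rot']).as_matrix(); print(M.round(3), np.degrees(np.arctan2(M[1,2],M[0,2])))
d=get_image("top"); np.savez("t4.npz",**d); crop(d,215,140,80,100,6,"t4.png")
d=get_image("scene"); np.savez("s4.npz",**d); crop(d,205,130,90,110,5,"s4.png")
E
```

```text
time: 4.48
position: [0.4355, 0.0071, 0.0661]
tool_rot: [-1.169, 1.235, 1.17]
ft_force: [0.2, -0.5, -4.6]
grip_width: 0.642
t 4.48 p [0.4355 0.0071 0.0661] rv [-1.169  1.235  1.17 ] F [ 0.2 -0.5 -4.6] g 5.58
[[-0.001 -0.999  0.054]
 [-0.     0.054  0.999]
 [-1.     0.001 -0.   ]] 86.9145992036223
```

View pics/t4.png

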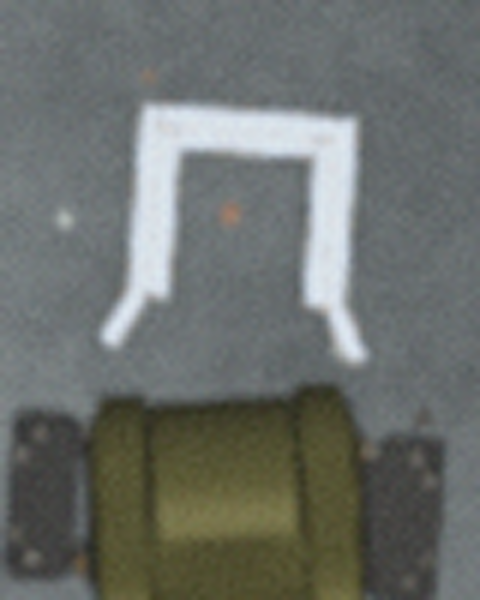

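View pics/s4.png

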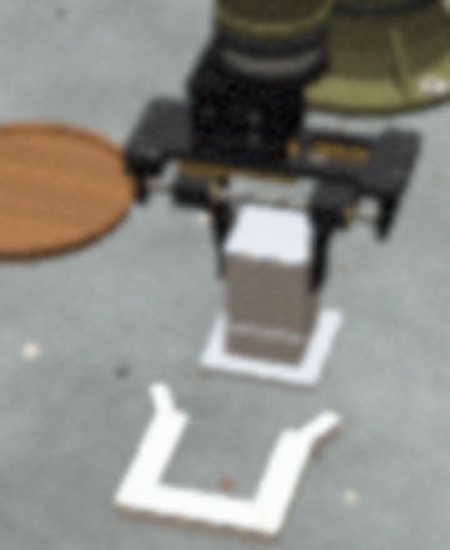

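The scene camera sees both the foot, with its near edge from about (245,203) to (268,206), and the holder. I'll zoom to compare their axes in one camera.

```bash
python3 - <<'E'
from h import *
d=dict(np.load("s4.npz")); crop(d,223,188,60,52,12,"s4b.png")
E
```

```text
(no output)
```

View pics/s4b.png

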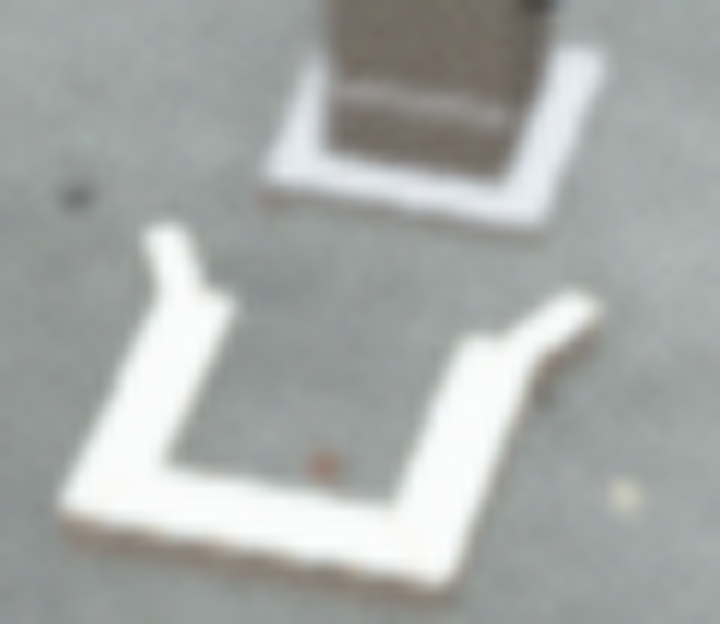

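```bash
python3 - <<'E'
from h import *
d=dict(np.load("s4.npz"))
def q(p): return (np.array(p,float)+.5)/12-.5+[223,188]
H=onplane(d,q([(162,468),(396,508),(235,297),(470,335),(66,505),(442,583),(160,300),(540,345)]),0.016)[:,:2]
print(H.round(4))
c=(H[0]+H[1])/2; f=(H[2]+H[3])/2; v=c-f; th=np.arctan2(v[1],v[0]); 
w=H[0]-H[1]; print("inner w",np.linalg.norm(w),np.linalg.norm(H[2]-H[3]),"outer back w",np.linalg.norm(H[4]-H[5]))
for a,b in((2,0),(3,1)): 
    x=H[b]-H[a]; print("side",np.degrees(np.arctan2(x[1],x[0])))
for a,b in((1,0),(5,4),(3,2)):
    x=H[b]-H[a]; print("back",abs(np.degrees(np.arctan2(x[1],x[0])))-90)
th=np.radians(-2.9); u=np.array([np.cos(th),np.sin(th)]); n=np.array([-u[1],u[0]])
o=c-0.033*u; print("origin",o)
F=onplane(d,q([(265,175),(540,220),(603,58)]),0.0115)[:,:2]; print("foot",F.round(4),np.linalg.norm(F[0]-F[1]),np.linalg.norm(F[2]-F[1]))
x=F[1]-F[0];print("yaw",np.degrees(np.arctan2(x[1],x[0]))); x=F[1]-F[2];print("yaw",np.degrees(np.arctan2(x[1],x[0])))
fc=(F[0]+F[2])/2; print("foot centre",fc,"in holder", (fc-o)@u,(fc-o)@n)
mid=(F[0]+F[1])/2; print("front mid lateral",(mid-o)@u,(mid-o)@n, "lip mids",[(p-o)@n for p in (c,f)])
E
```

```text
[[ 0.6056 -0.0327]
 [ 0.6088  0.0332]
 [ 0.5305 -0.0302]
 [ 0.5336  0.0386]
 [ 0.6254 -0.0545]
 [ 0.6353  0.0514]
 [ 0.536  -0.0507]
 [ 0.534   0.0587]]
inner w 0.06600312640917123 0.06882652298371567 outer back w 0.10629342994826654
side -1.9302614383899812
side -4.078597777789136
back 2.734820663034455
back 5.356656652113003
back 2.6141837447136993
origin [0.57424237 0.00194837]
foot [[ 0.4686 -0.036 ]
 [ 0.4733  0.0473]
 [ 0.3923  0.0515]] 0.08342049953803497 0.08110192694664028
yaw 86.76143918844384
yaw -2.9467058358464615
foot centre [0.43044632 0.00777181] in holder -0.14390652853589467 -0.0014590745521955134
front mid lateral -0.10335557853569491 -0.0014921305023848374 lip mids [np.float64(2.383287134319694e-18), np.float64(0.00013866883543047843)]
```

```bash
python3 -m handwheel '[{"xyz":[0.2,0.15,-0.3],"angular":[0,0,0]},{"xyz":[0,0,0],"angular":[0,0,0]}]'
python3 -m handwheel '[{"xyz":[0,0,-0.1],"angular":[0,0,0]},{"xyz":[0,0,0],"angular":[0,0,0]}]'

```

```text
time: 4.75
position: [0.4382, 0.0098, 0.0635]
tool_rot: [-1.172, 1.234, 1.172]
ft_force: [0.8, -0.1, -4.0]
grip_width: 0.64
time: 4.92
position: [0.4388, 0.01, 0.063]
tool_rot: [-1.173, 1.234, 1.172]
ft_force: [-0.1, 0.1, -4.7]
grip_width: 0.642
```

```bash
python3 -m handwheel '[{"xyz":[0,-0.15,-0.15],"angular":[0,0,0]},{"xyz":[0,0,0],"angular":[0,0,0]}]'
python3 -m handwheel '[{"xyz":[0,0,-0.1],"angular":[0,0,0]},{"xyz":[0,0,0],"angular":[0,0,0]}]'

```

```text
time: 5.08
position: [0.4392, 0.0092, 0.062]
tool_rot: [-1.173, 1.232, 1.173]
ft_force: [-0.6, -0.3, -4.8]
grip_width: 0.643
time: 5.25
position: [0.4397, 0.0095, 0.0619]
tool_rot: [-1.173, 1.231, 1.173]
ft_force: [-0.0, 1.8, -4.3]
grip_width: 0.641
```

```bash
python3 -m handwheel '[{"xyz":[0,-0.1,-0.2],"angular":[0,0,0]},{"xyz":[0,0,0],"angular":[0,0,0]}]'
python3 -m handwheel '[{"xyz":[0,0,-0.2],"angular":[0,0,0]},{"xyz":[0,0,0],"angular":[0,0,0]}]'

```

```text
time: 5.42
position: [0.4404, 0.01, 0.0622]
tool_rot: [-1.172, 1.228, 1.174]
ft_force: [0.4, -0.8, -4.2]
grip_width: 0.645
time: 5.58
position: [0.4411, 0.0103, 0.0619]
tool_rot: [-1.171, 1.226, 1.174]
ft_force: [0.9, -0.8, -4.3]
grip_width: 0.639
```

```bash
python3 -m handwheel '[{"xyz":[0,-0.15,-0.3],"angular":[0,0,0]},{"xyz":[0,0,-0.3],"angular":[0,0,0]}]'
python3 -c "
from h import *
from scipy.spatial.transform import Rotation as R
s=st(); M=R.from_rotvec(s['tool_rot']).as_matrix(); print(M.round(3), np.degrees(np.arctan2(M[1,2],M[0,2])))"

```

```text
time: 5.75
position: [0.4413, 0.0104, 0.0613]
tool_rot: [-1.168, 1.225, 1.178]
ft_force: [-15.7, -4.2, 37.9]
grip_width: 0.641
t 5.75 p [0.4413 0.0104 0.0613] rv [-1.168  1.225  1.178] F [-15.7  -4.2  37.9] g 5.57
[[ 0.    -0.999  0.048]
 [ 0.008  0.048  0.999]
 [-1.     0.     0.008]] 87.24449192941988
```

```bash
python3 -m handwheel '[{"xyz":[0,-0.2,0.05],"angular":[-0.4,0,0]}]'
python3 -m handwheel '[{"xyz":[0,0,0],"angular":[0,0,0]}]'

```

```text
time: 5.83
position: [0.4418, 0.0087, 0.0627]
tool_rot: [-1.173, 1.229, 1.174]
ft_force: [1.0, -0.0, -4.9]
grip_width: 0.639
time: 5.92
position: [0.4423, 0.0085, 0.0628]
tool_rot: [-1.173, 1.228, 1.173]
ft_force: [0.0, 0.3, -3.9]
grip_width: 0.637
```

```bash
python3 -m handwheel '[{"xyz":[1.2,-0.08,-0.02],"angular":[0,0,0]},{"xyz":[1.2,-0.08,-0.02],"angular":[0,0,0]},{"xyz":[0,-0.02,0],"angular":[0,0,0]}]'
python3 -c "
from h import *
from scipy.spatial.transform import Rotation as R
s=st(); M=R.from_rotvec(s['tool_rot']).as_matrix(); print(M.round(3), np.degrees(np.arctan2(M[1,2],M[0,2])))"

```

```text
time: 6.17
position: [0.4575, 0.0076, 0.0636]
tool_rot: [-1.162, 1.242, 1.19]
ft_force: [1.2, 0.3, -5.2]
grip_width: 0.643
t 6.17 p [0.4575 0.0076 0.0636] rv [-1.162  1.242  1.19 ] F [ 1.2  0.3 -5.2] g 5.59
[[-0.019 -0.999  0.047]
 [ 0.005  0.047  0.999]
 [-1.     0.02   0.004]] 87.28558096663754
```

```bash
python3 -m handwheel '[{"xyz":[0.2,-0.05,-0.05],"angular":[-0.3,-1.0,-0.2]},{"xyz":[0,0,0],"angular":[0,0,0]},{"xyz":[0,0,0],"angular":[0,0,0]}]'
python3 -c "
from h import *
from scipy.spatial.transform import Rotation as R
s=st(); M=R.from_rotvec(s['tool_rot']).as_matrix(); print(M.round(3), np.degrees(np.arctan2(M[1,2],M[0,2])))"

```

```text
time: 6.42
position: [0.4564, 0.0078, 0.0628]
tool_rot: [-1.167, 1.24, 1.178]
ft_force: [-1.6, -0.2, 3.9]
grip_width: 0.642
t 6.42 p [0.4564 0.0078 0.0628] rv [-1.167  1.24   1.178] F [-1.6 -0.2  3.9] g 5.59
[[-0.009 -0.999  0.051]
 [ 0.     0.051  0.999]
 [-1.     0.009 -0.   ]] 87.07014253274205
```

```bash
python3 -m handwheel '[{"xyz":[1.2,-0.08,0],"angular":[0,-0.4,0]},{"xyz":[1.2,-0.08,0],"angular":[0,-0.4,0]},{"xyz":[0,0,0],"angular":[0,-0.2,0]}]'
python3 - <<'E'
from h import *
from scipy.spatial.transform import Rotation as R
s=st(); M=R.from_rotvec(s['tool_rot']).as_matrix(); print(M.round(3), np.degrees(np.arctan2(M[1,2],M[0,2])))
d=get_image("scene"); np.savez("s5.npz",**d); crop(d,223,188,60,52,12,"s5.png")
E
```

```text
time: 6.67
position: [0.474, 0.0069, 0.0642]
tool_rot: [-1.167, 1.237, 1.178]
ft_force: [1.4, 0.7, -3.7]
grip_width: 0.639
t 6.67 p [0.474  0.0069 0.0642] rv [-1.167  1.237  1.178] F [ 1.4  0.7 -3.7] g 5.56
[[-0.007 -0.999  0.051]
 [ 0.002  0.051  0.999]
 [-1.     0.007  0.002]] 87.09210167314076
```

View pics/s5.png

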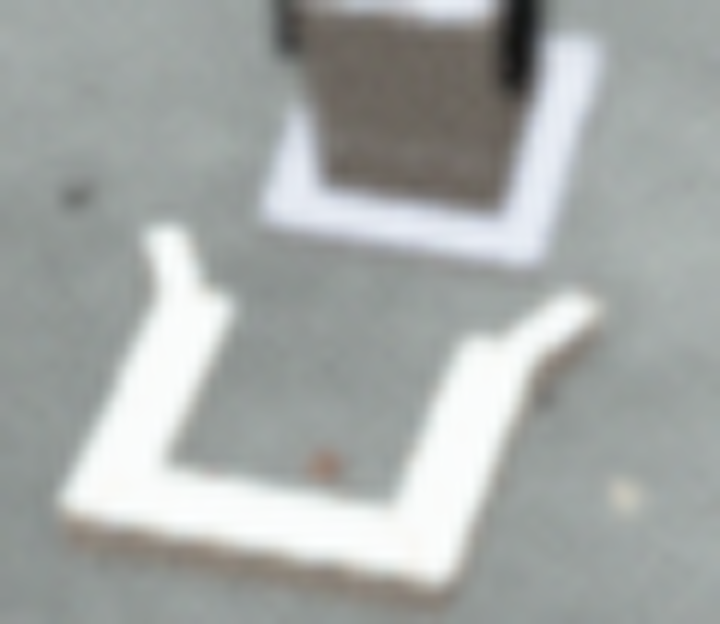

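```bash
cat > lat.py <<'E'
from h import *
th=np.radians(-2.9); u=np.array([np.cos(th),np.sin(th)]); n=np.array([-u[1],u[0]]); o=np.array([0.5742,0.0019])
def lat(f,pts,z,s,x0,y0):
    d=dict(np.load(f)); q=(np.array(pts,float)+.5)/s-.5+[x0,y0]
    F=onplane(d,q,z)[:,:2]; print("holder frame mm",(np.c_[(F-o)@u,(F-o)@n]*1000).round(1).tolist())
    return F
E
python3 - <<'E'
from lat import *
F=lat("s5.npz",[(263,218),(543,262),(603,48)],0.009,12,223,188)
x=F[1]-F[0];print("yaw",np.degrees(np.arctan2(x[1],x[0]))-90); x=F[1]-F[2];print("yaw",np.degrees(np.arctan2(x[1],x[0])))
E
```

```text
holder frame mm [[-86.9, -39.0], [-87.5, 45.0], [-192.4, 38.5]]
yaw -2.5260930893782074
yaw 0.6272563417405012
```

```bash
python3 - <<'E'
from h import *
d=dict(np.load("s5.npz")); crop(d,210,140,80,75,8,"s5b.png")
E
```

```text
(no output)
```

View pics/s5b.png

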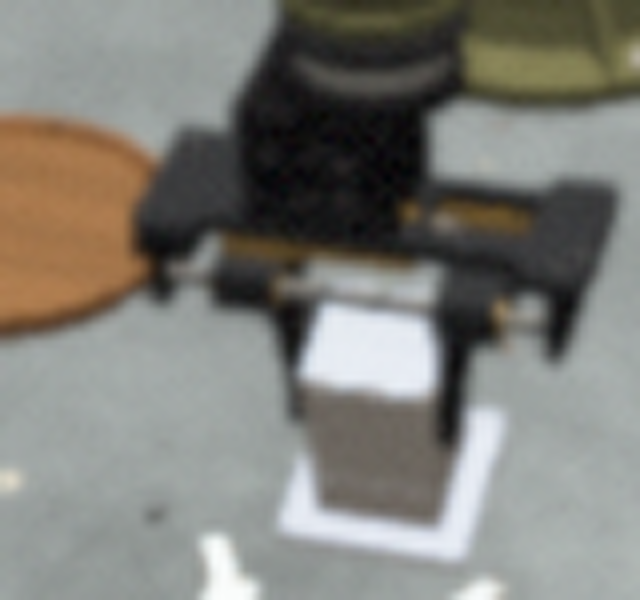

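The tin has pitched in the grip: its foot's back edge is up and the lid leans forward. I'll measure the tilt in the vertical plane through the tin's axis.

```bash
cat > tilt.py <<'E'
from h import *
def xz(f,pts,s,x0,y0,y):
    d=dict(np.load(f)); q=(np.array(pts,float)+.5)/s-.5+[x0,y0]
    o,v=ray(d,q); return o+v*((y-o[1])/v[:,1])[:,None]
def xzs(d,pts,s,x0,y0,ys):
    q=(np.array(pts,float)+.5)/s-.5+[x0,y0]; o,v=ray(d,q); return np.array([(o+w*((y-o[1])/w[1])) for w,y in zip(v,ys)])
E
python3 - <<'E'
from tilt import *
T=np.array(dict(np.load("s5.npz"))["cam_to_world"]); print(T[:3,3])
# use right side edges (y known): lid right front top corner, lid/body right bottom, foot right front, foot right back
d=dict(np.load("s5.npz"))
P=np.array([(437,392),(466,560),(503,410),(323,302),(438,318)],float)
q=(P+.5)/8-.5+[210,140]
for p,y in zip(q,[.034,.048,.052,-.021,.035]):
    print(xzs(d,[(p)],1,0,0,[y]).round(4))
# predicted upright closed tin projection at tool xy(-5mm x)
c=np.array([0.469,0.0075]); th=np.radians(-2.9)
u=np.array([np.cos(th),np.sin(th)]);n=np.array([-u[1],u[0]])
for t in (0,5,10,15,20):
    a=np.radians(t); piv=np.array([0,0.083]); 
    def pt(x,l,z):
        r=np.array([x,z])-piv; r=np.array([r[0]*np.cos(a)+r[1]*np.sin(a), -r[0]*np.sin(a)+r[1]*np.cos(a)])+piv
        xy=c+u*r[0]+n*l; return [xy[0],xy[1],r[1]]
    pp=proj(d,[pt(.028,.028,.099),pt(.042,.042,.007),pt(-.042,.042,.007),pt(.028,-.028,.099),pt(.042,-.042,.007)])
    print(t,((pp-[210,140]+.5)*8-.5).round(0).tolist())
print(P.tolist())
E
```

```text
[1.59888742 0.2496311  0.92806558]
[[0.4682 0.034  0.0809]]
[[ 0.4706  0.048  -0.0071]]
[[0.404  0.052  0.0272]]
[[ 0.443  -0.021   0.1028]]
[[0.4724 0.035  0.1224]]
0 [[423.0, 399.0], [446.0, 596.0], [491.0, 479.0], [294.0, 380.0], [258.0, 565.0]]
5 [[423.0, 406.0], [450.0, 592.0], [495.0, 464.0], [293.0, 386.0], [263.0, 561.0]]
10 [[422.0, 412.0], [454.0, 587.0], [498.0, 448.0], [293.0, 393.0], [268.0, 556.0]]
15 [[422.0, 419.0], [458.0, 580.0], [501.0, 431.0], [292.0, 399.0], [272.0, 550.0]]
20 [[421.0, 425.0], [462.0, 572.0], [504.0, 415.0], [292.0, 405.0], [277.0, 542.0]]
[[437.0, 392.0], [466.0, 560.0], [503.0, 410.0], [323.0, 302.0], [438.0, 318.0]]
```

The tin is pitched about 15° in the grip, from the earlier press. I'll lift it a little, level it by pitching the tool, set it down flat, and regrasp with the jaws along the slide direction, which resists this pitch.

```bash
python3 -m handwheel '[{"xyz":[-1.0,0,1.0],"angular":[0,0,0]},{"xyz":[-1.0,0,0.5],"angular":[0,-4,0]},{"xyz":[0,0,0],"angular":[0,-4,0]},{"xyz":[0,0,0],"angular":[0,-4,0]},{"xyz":[0,0,0],"angular":[0,0,0]}]' 5.0 50
python3 - <<'E'
from h import *
from scipy.spatial.transform import Rotation as R
s=st(); M=R.from_rotvec(s['tool_rot']).as_matrix(); print(M.round(3), np.degrees(np.arctan2(M[1,2],M[0,2])), s['joint_positions'].round(2))
d=get_image("scene"); np.savez("s6.npz",**d); crop(d,210,140,80,75,8,"s6.png")
E
```

```text
time: 7.13
position: [0.4509, 0.0062, 0.0727]
tool_rot: [-1.26, 1.076, 1.021]
ft_force: [-1.4, -0.5, -5.9]
grip_width: 0.641
t 7.13 p [0.4509 0.0062 0.0727] rv [-1.26   1.076  1.021] F [-1.4 -0.5 -5.9] g 5.57
[[ 0.206 -0.977  0.05 ]
 [-0.001  0.051  0.999]
 [-0.979 -0.206  0.01 ]] 87.13235746428234 [-0.42 -0.14  0.32  2.28  0.09  0.79  1.36]
```

View pics/s6.png

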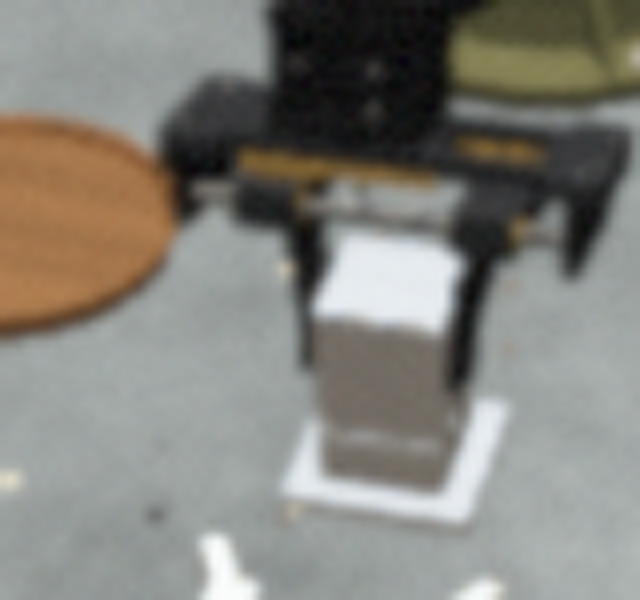

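It looks level again: the foot's side spans 117 px in this crop, matching the prediction for upright. Lowering.

```bash
python3 -m handwheel '[{"xyz":[0,0,-0.5],"angular":[0,0,0]}]'
python3 -m handwheel '[{"xyz":[0,0,-0.3],"angular":[0,0,0]}]'
python3 -m handwheel '[{"xyz":[0,0,-0.15],"angular":[0,0,0]}]'
python3 - <<'E'
from h import *
s=st()
d=get_image("scene"); np.savez("s7.npz",**d); crop(d,210,140,80,75,8,"s7.png")
E
```

```text
time: 7.27
position: [0.4531, 0.0066, 0.069]
tool_rot: [-1.26, 1.075, 1.021]
ft_force: [1.1, 0.5, -4.3]
grip_width: 0.639
time: 7.35
position: [0.4528, 0.0065, 0.065]
tool_rot: [-1.259, 1.077, 1.023]
ft_force: [0.8, -0.1, -4.4]
grip_width: 0.642
time: 7.43
position: [0.4533, 0.0064, 0.0629]
tool_rot: [-1.259, 1.078, 1.023]
ft_force: [1.0, -0.2, -4.2]
grip_width: 0.632
t 7.43 p [0.4533 0.0064 0.0629] rv [-1.259  1.078  1.023] F [ 1.  -0.2 -4.2] g 5.5
```

View pics/s7.png

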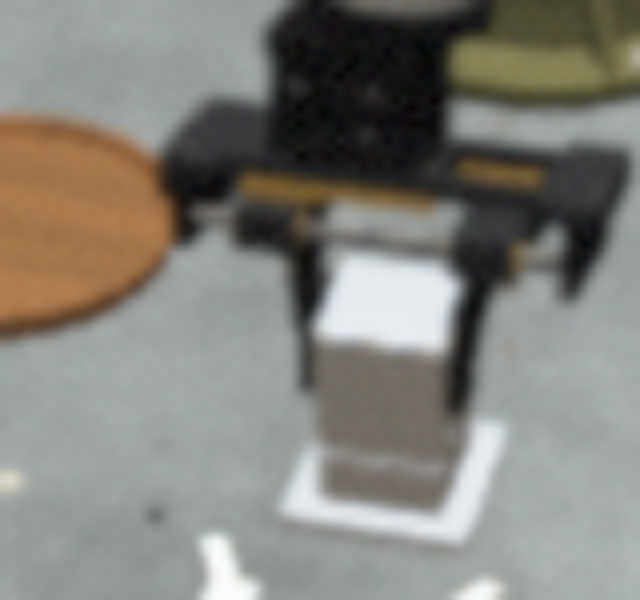

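```bash
python3 -m handwheel '[{"xyz":[0,0,-0.2],"angular":[0,0,0]}]'
python3 -m handwheel '[{"xyz":[0,0,-0.2],"angular":[0,0,0]}]'
python3 -m handwheel '[{"xyz":[0,0,-0.15],"angular":[0,0,0]}]'
```

```text
time: 7.57
position: [0.4537, 0.0062, 0.0604]
tool_rot: [-1.259, 1.08, 1.024]
ft_force: [-5.1, 3.2, 4.6]
grip_width: 0.642
time: 7.65
position: [0.455, 0.0063, 0.0597]
tool_rot: [-1.259, 1.079, 1.023]
ft_force: [-14.4, -0.7, 30.9]
grip_width: 0.639
time: 7.73
position: [0.4554, 0.0063, 0.0598]
tool_rot: [-1.259, 1.081, 1.024]
ft_force: [-16.2, -0.3, 26.9]
grip_width: 0.64
```

```bash
python3 -m handwheel '[{"xyz":[-0.1,0,0.1],"angular":[0,0,0]},{"xyz":[0,0,0.05],"angular":[0,0,0]},{"xyz":[0,0,0],"angular":[0,0,0]},{"xyz":[0,0,0],"angular":[0,0,0]},{"xyz":[0,0,0],"angular":[0,0,0]}]' 8.7 50
python3 -m handwheel '[{"xyz":[0,0,1],"angular":[0,0,0]},{"xyz":[0,0,2.5],"angular":[0,0,0]},{"xyz":[0,0,3],"angular":[0,4,0]},{"xyz":[0,0,3],"angular":[0,4,0]},{"xyz":[0,0,2],"angular":[0,4,0]}]' 8.7 50
python3 - <<'E'
from h import *
from scipy.spatial.transform import Rotation as R
s=st(); M=R.from_rotvec(s['tool_rot']).as_matrix(); print(M.round(3), np.degrees(np.arctan2(M[1,2],M[0,2])), s['joint_positions'].round(2))
d=get_image("scene"); np.savez("s8.npz",**d); crop(d,210,140,80,75,8,"s8.png")
d=get_image("wrist"); np.savez("w8.npz",**d); cv2.imwrite("pics/w8.png",d["pixels"])
E
```

```text
time: 8.15
position: [0.4605, 0.0067, 0.0653]
tool_rot: [-1.261, 1.074, 1.018]
ft_force: [0.4, 0.4, 0.8]
grip_width: 0.929
time: 8.57
position: [0.4511, 0.0059, 0.1778]
tool_rot: [-1.165, 1.249, 1.185]
ft_force: [-0.1, -0.1, 0.0]
grip_width: 0.997
t 8.57 p [0.4511 0.0059 0.1778] rv [-1.165  1.249  1.185] F [-0.1 -0.1  0. ] g 8.68
[[-0.02  -0.999  0.05 ]
 [-0.002  0.05   0.999]
 [-1.     0.019 -0.003]] 87.1554488686029 [-0.43 -0.07  0.34  1.98  0.03  1.25  1.43]
```

View pics/s8.png

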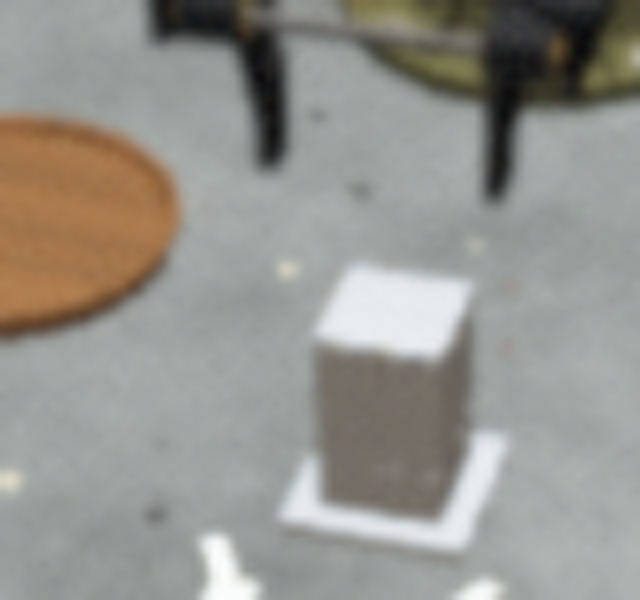

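View pics/w8.png

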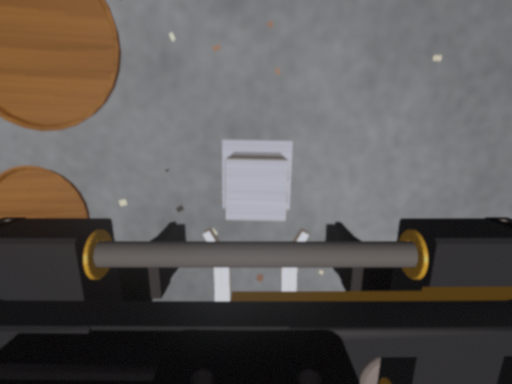

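The tin is standing flat and closed. Next I'll locate it and turn the jaws by -90°.

```bash
python3 - <<'E'
from h import *
d=dict(np.load("w8.npz")); crop(d,195,130,125,175,4,"w8c.png")
E
python3 -m handwheel '[{"xyz":[0,0,0],"angular":[0,0,-7]},{"xyz":[0,0,0],"angular":[0,0,-7]},{"xyz":[0,0,0],"angular":[0,0,-7]},{"xyz":[0,0,0],"angular":[0,0,-7]},{"xyz":[0,0,0],"angular":[0,0,-7]}]' 8.7 50
python3 -m handwheel '[{"xyz":[0,0,0],"angular":[0,0,-7]},{"xyz":[0,0,0],"angular":[0,0,-7]},{"xyz":[0,0,0],"angular":[0,0,-7]},{"xyz":[0,0,0],"angular":[0,0,-7]},{"xyz":[0,0,0],"angular":[0,0,-7]}]' 8.7 50
python3 - <<'E'
from h import *
from scipy.spatial.transform import Rotation as R
s=st(); M=R.from_rotvec(s['tool_rot']).as_matrix(); print(M.round(3), np.degrees(np.arctan2(M[1,2],M[0,2])), s['joint_positions'].round(2))
E
```

```text
time: 9.08
position: [0.4557, 0.0058, 0.1757]
tool_rot: [-0.693, 1.465, 0.705]
ft_force: [0.1, -0.5, 0.2]
grip_width: 1.002
time: 9.5
position: [0.453, 0.0054, 0.1703]
tool_rot: [-0.204, 1.57, 0.219]
ft_force: [-0.5, 0.3, 0.7]
grip_width: 1.001
t 9.5 p [0.453  0.0054 0.1703] rv [-0.204  1.57   0.219] F [-0.5  0.3  0.7] g 8.7
[[-0.01  -0.266  0.964]
 [ 0.008  0.964  0.266]
 [-1.     0.01  -0.008]] 15.41485817341551 [-0.38 -0.07  0.31  1.99  0.01  1.23  0.19]
```

View pics/w8c.png

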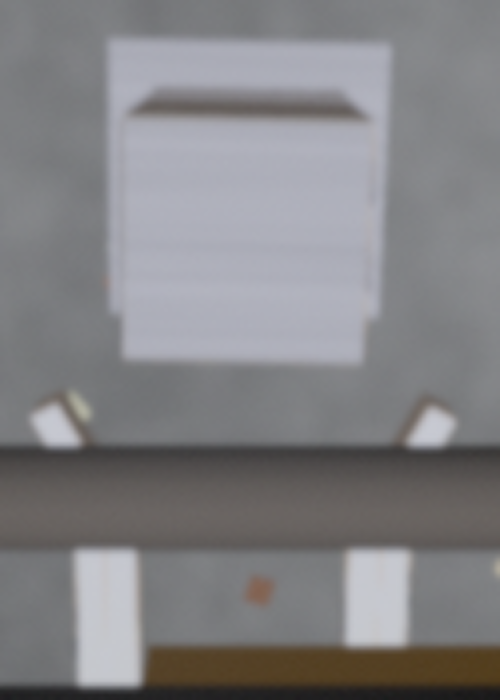

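```bash
python3 - <<'E'
from h import *
d=dict(np.load("w8.npz"))
def q(p): return (np.array(p,float)+.5)/4-.5+[195,130]
L=onplane(d,q([(127,117),(370,117),(363,362),(122,358)]),0.099)[:,:2]; print("lid",L.mean(0).round(4))
for a in (L[[0,1]],L[[3,2]],L[[1,2]],L[[0,3]]):
    v=a[1]-a[0]; print(np.linalg.norm(v).round(4),(np.degrees(np.arctan2(v[1],v[0]))).round(2))
F=onplane(d,q([(108,38),(392,44),(108,312),(378,318)]),0.007)[:,:2]; print("foot",F.round(4),F.mean(0).round(4))
for a in (F[[0,1]],F[[2,3]],F[[0,2]],F[[1,3]]):
    v=a[1]-a[0]; print(np.linalg.norm(v).round(4),(np.degrees(np.arctan2(v[1],v[0]))).round(2))
H=onplane(d,q([(138,550),(144,645),(346,550),(346,645)]),0.016)[:,:2]; print(H.round(4), (H[0]+H[2])/2,(H[1]+H[3])/2)
G=onplane(d,q([(30,412),(455,418)]),0.016)[:,:2]; print(G.round(4),G.mean(0))
E
```

```text
lid [0.4422 0.0086]
0.0534 87.16
0.0557 86.2
0.0563 -3.0
0.0554 -5.39
foot [[ 0.397  -0.0301]
 [ 0.403   0.0542]
 [ 0.4811 -0.0366]
 [ 0.4872  0.0482]] [0.4421 0.0089]
0.0845 85.97
0.0849 85.87
0.0843 -4.41
0.0845 -4.09
[[ 0.5584 -0.0318]
 [ 0.5926 -0.0323]
 [ 0.5617  0.0352]
 [ 0.5958  0.0342]] [0.56005347 0.00170642] [0.59424094 0.00099352]
[[ 0.5098 -0.0622]
 [ 0.5183  0.0705]] [0.51406573 0.004174  ]
```

```bash
python3 - <<'E'
from lat import *
F=lat("s8.npz",[(280,516),(463,548),(506,437)],0.007,8,210,140)
print(F.round(4),((F[0]+F[2])/2).round(4))
for a,b in((0,1),(2,1)):
    x=F[b]-F[a];print("yaw",np.linalg.norm(x),np.degrees(np.arctan2(x[1],x[0])))
L=lat("s8.npz",[(316,345),(437,358),(473,284),(348,266)],0.099,8,210,140); print(L.mean(0))
E
```

```text
holder frame mm [[-98.3, -42.0], [-96.6, 41.5], [-179.4, 41.6]]
[[ 0.4739 -0.0351]
 [ 0.4798  0.0482]
 [ 0.3972  0.0525]] [0.4355 0.0087]
yaw 0.08351056081055552 85.90120556181016
yaw 0.08275618581789608 -2.971656774307918
holder frame mm [[-103.6, -25.4], [-107.1, 26.7], [-164.4, 28.6], [-164.5, -27.8]]
[0.43949547 0.00925668]
```

```bash
python3 -m handwheel '[{"xyz":[-0.4,0.1,0],"angular":[0.4,-0.5,-7]},{"xyz":[-0.4,0.1,0],"angular":[0,0,-7]},{"xyz":[-0.4,0.1,0],"angular":[0,0,-4.5]},{"xyz":[0,0,0],"angular":[0,0,0]},{"xyz":[0,0,0],"angular":[0,0,0]}]' 8.7 50
python3 - <<'E'
from h import *
from scipy.spatial.transform import Rotation as R
s=st(); M=R.from_rotvec(s['tool_rot']).as_matrix(); print(M.round(3), np.degrees(np.arctan2(M[1,2],M[0,2])), s['joint_positions'].round(2))
E
```

```text
time: 9.92
position: [0.4381, 0.0079, 0.1651]
tool_rot: [0.062, 1.57, -0.041]
ft_force: [0.0, 0.2, -0.4]
grip_width: 0.999
t 9.92 p [0.4381 0.0079 0.1651] rv [ 0.062  1.57  -0.041] F [ 0.   0.2 -0.4] g 8.69
[[ 0.001  0.066  0.998]
 [ 0.014  0.998 -0.066]
 [-1.     0.014 -0.   ]] -3.763216865064773 [-0.37 -0.11  0.28  2.03  0.02  1.21 -0.16]
```

```bash
python3 -m handwheel '[{"xyz":[0.1,0.05,-2.5],"angular":[-0.8,0,0]},{"xyz":[0,0,-3],"angular":[0,0,0]},{"xyz":[0,0,-2],"angular":[0,0,0]},{"xyz":[0,0,0],"angular":[0,0,0]}]' 8.7 50
python3 - <<'E'
from h import *
from scipy.spatial.transform import Rotation as R
s=st(); M=R.from_rotvec(s['tool_rot']).as_matrix(); print(M.round(3), np.degrees(np.arctan2(M[1,2],M[0,2])), s['joint_positions'].round(2))
d=get_image("wrist"); np.savez("w9.npz",**d); cv2.imwrite("pics/w9.png",d["pixels"])
E
```

```text
time: 10.25
position: [0.4408, 0.0083, 0.0883]
tool_rot: [0.044, 1.563, -0.044]
ft_force: [-0.2, 0.6, 0.9]
grip_width: 0.999
t 10.25 p [0.4408 0.0083 0.0883] rv [ 0.044  1.563 -0.044] F [-0.2  0.6  0.9] g 8.69
[[ 0.007  0.056  0.998]
 [-0.     0.998 -0.056]
 [-1.     0.     0.007]] -3.2073589170281886 [-0.37 -0.02  0.29  2.12  0.01  1.03 -0.14]
```

View pics/w9.png

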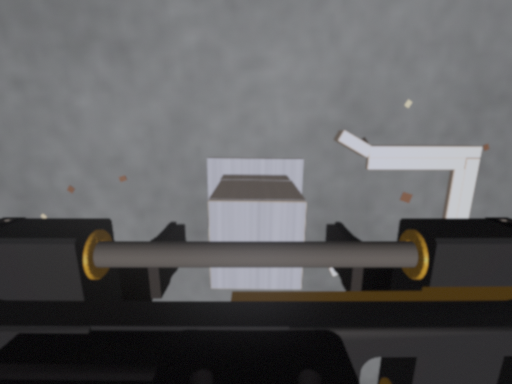

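Lid spans columns 209–305, centred between the fingers, and the holder is visible at right. Checking the other axis, then going down.

```bash
python3 - <<'E'
from h import *
d=dict(np.load("w9.npz"))
L=onplane(d,[(209,200),(305,200),(302,290),(211,290)],0.099)[:,:2]; print(L.round(4),L.mean(0).round(4))
F=onplane(d,[(207,159),(303,159)],0.007)[:,:2]; print(F.round(4))
H=onplane(d,[(370,147),(480,147),(368,170),(453,170)],0.016)[:,:2]; print(H.round(4)); v=H[1]-H[0]; print(np.degrees(np.arctan2(v[1],v[0]))); v=H[3]-H[2]; print(np.degrees(np.arctan2(v[1],v[0]))); v=F[1]-F[0]; print(np.degrees(np.arctan2(v[1],v[0])))
E
python3 -m handwheel '[{"xyz":[0,0,-2],"angular":[0,0.4,0]},{"xyz":[0,0,-2],"angular":[0,0,0]},{"xyz":[0,0,-0.5],"angular":[0,0,0]}]' 8.7 50
python3 -m handwheel '[{"xyz":[0,0,-0.3],"angular":[0,0,0]}]' 8.7 50
```

```text
[[ 0.4168  0.0381]
 [ 0.4709  0.0349]
 [ 0.4683 -0.0222]
 [ 0.4125 -0.0188]] [0.4422 0.008 ]
[[0.4022 0.0524]
 [0.4859 0.0477]]
[[0.5406 0.0555]
 [0.634  0.0505]
 [0.5397 0.0362]
 [0.6131 0.0321]]
-3.0921161026017305
-3.197774232808907
-3.261640129590031
time: 10.55
position: [0.446, 0.0086, 0.0481]
tool_rot: [0.043, 1.561, -0.04]
ft_force: [-1.1, -0.2, 0.2]
grip_width: 0.997
time: 10.63
position: [0.4467, 0.0086, 0.0457]
tool_rot: [0.042, 1.56, -0.039]
ft_force: [0.5, 0.4, 0.3]
grip_width: 0.998
```

```bash
python3 -m handwheel '[{"xyz":[-0.5,0,-0.5],"angular":[0,0,0]},{"xyz":[-0.1,0,-0.05],"angular":[0,0,0]}]' 8.7 50
python3 -m handwheel '[{"xyz":[-0.1,0,-0.05],"angular":[0,0,0]},{"xyz":[-0.1,0,-0.05],"angular":[0,0,0]},{"xyz":[-0.1,0,-0.05],"angular":[0,0,0]},{"xyz":[-0.05,0,-0.05],"angular":[0,0,0]},{"xyz":[-0.05,0,-0.05],"angular":[0,0,0]}]' 5.0 50
python3 - <<'E'
from h import *
from scipy.spatial.transform import Rotation as R
s=st(); M=R.from_rotvec(s['tool_rot']).as_matrix(); print(M.round(3), np.degrees(np.arctan2(M[1,2],M[0,2])), s['joint_positions'].round(2))
E
```

```text
time: 10.8
position: [0.4417, 0.0086, 0.0414]
tool_rot: [0.042, 1.558, -0.039]
ft_force: [-0.1, 0.3, -0.2]
grip_width: 1.0
time: 11.22
position: [0.4395, 0.009, 0.0421]
tool_rot: [0.042, 1.552, -0.037]
ft_force: [1.9, -0.2, 0.9]
grip_width: 0.705
t 11.22 p [0.4395 0.009  0.0421] rv [ 0.042  1.552 -0.037] F [ 1.9 -0.2  0.9] g 6.14
[[ 0.019  0.05   0.999]
 [ 0.003  0.999 -0.05 ]
 [-1.     0.004  0.019]] -2.8945155033189 [-0.37  0.04  0.29  2.18 -0.02  0.91 -0.12]
```

```bash
python3 -m handwheel '[{"xyz":[0.1,0,-0.05],"angular":[0,1.2,0]},{"xyz":[0,0,0],"angular":[0,0.2,0]},{"xyz":[0,0,0],"angular":[0,0.1,0]}]' 5.0 50
python3 - <<'E'
from h import *
from scipy.spatial.transform import Rotation as R
s=st(); M=R.from_rotvec(s['tool_rot']).as_matrix(); print(M.round(3), np.degrees(np.arctan2(M[1,2],M[0,2])), s['joint_positions'].round(2))
E
```

```text
time: 11.47
position: [0.4414, 0.0091, 0.0424]
tool_rot: [0.042, 1.578, -0.037]
ft_force: [-1.3, 0.0, 3.1]
grip_width: 0.642
t 11.47 p [0.4414 0.0091 0.0424] rv [ 0.042  1.578 -0.037] F [-1.3  0.   3.1] g 5.58
[[-0.008  0.05   0.999]
 [ 0.004  0.999 -0.05 ]
 [-1.     0.003 -0.008]] -2.8881731464858893 [-0.36  0.06  0.29  2.15 -0.03  0.94 -0.1 ]
```

```bash
python3 -m handwheel '[{"xyz":[0,0,0.1],"angular":[0,0,0]},{"xyz":[0.8,-0.04,0],"angular":[0,0,0]},{"xyz":[1.0,-0.06,0],"angular":[0,0,0]},{"xyz":[0,0,0],"angular":[0,0,0]}]' 5.0 50
python3 - <<'E'
from h import *
from scipy.spatial.transform import Rotation as R
s=st(); M=R.from_rotvec(s['tool_rot']).as_matrix(); print(M.round(3), np.degrees(np.arctan2(M[1,2],M[0,2])))
E
```

```text
time: 11.8
position: [0.4433, 0.0089, 0.0447]
tool_rot: [0.043, 1.62, -0.036]
ft_force: [1.1, -0.0, -4.3]
grip_width: 0.64
t 11.8 p [0.4433 0.0089 0.0447] rv [ 0.043  1.62  -0.036] F [ 1.1 -0.  -4.3] g 5.57
[[-0.049  0.051  0.998]
 [ 0.006  0.999 -0.05 ]
 [-0.999  0.003 -0.05 ]] -2.885414140454075
```

```bash
python3 -m handwheel '[{"xyz":[0.3,0,-0.05],"angular":[0,-2.0,0]},{"xyz":[0,0,0],"angular":[0,-0.5,0]}]' 5.0 50
python3 - <<'E'
from h import *
from scipy.spatial.transform import Rotation as R
s=st(); M=R.from_rotvec(s['tool_rot']).as_matrix(); print(M.round(3), np.degrees(np.arctan2(M[1,2],M[0,2])), s['qd'].round(3))
d=get_image("scene"); np.savez("s10.npz",**d); crop(d,210,140,80,75,8,"s10.png")
s=st()
E
```

```text
time: 11.97
position: [0.4453, 0.0087, 0.0431]
tool_rot: [0.043, 1.579, -0.036]
ft_force: [-0.3, -0.6, -4.1]
grip_width: 0.639
t 11.97 p [0.4453 0.0087 0.0431] rv [ 0.043  1.579 -0.036] F [-0.3 -0.6 -4.1] g 5.56
[[-0.009  0.05   0.999]
 [ 0.005  0.999 -0.05 ]
 [-1.     0.005 -0.009]] -2.888770157923971 [-0.009 -0.055 -0.008  0.071  0.03  -0.071 -0.026]
t 12.02 p [0.4448 0.0087 0.043 ] rv [ 0.043  1.58  -0.036] F [-1.2  1.1 -3.2] g 5.59
```

View pics/s10.png

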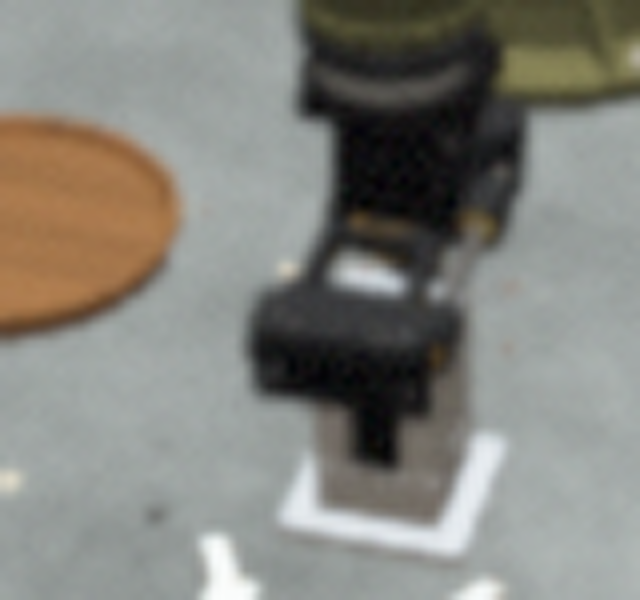

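```bash
python3 -m handwheel '[{"xyz":[1.0,-0.05,0],"angular":[0,-0.8,0]}]' 5.0 50
python3 -m handwheel '[{"xyz":[1.0,-0.05,0],"angular":[0,-0.8,0]}]' 5.0 50
python3 - <<'E'
from h import *
from scipy.spatial.transform import Rotation as R
s=st(); M=R.from_rotvec(s['tool_rot']).as_matrix(); print(M.round(3), np.degrees(np.arctan2(M[1,2],M[0,2])), s['qd'].round(3),s['joint_torque'].round(1))
E
```

```text
time: 12.1
position: [0.4467, 0.0087, 0.0433]
tool_rot: [0.044, 1.585, -0.035]
ft_force: [-45.8, 1.9, 57.0]
grip_width: 0.639
time: 12.18
position: [0.4531, 0.0086, 0.0434]
tool_rot: [0.045, 1.58, -0.034]
ft_force: [1.2, -0.2, -5.2]
grip_width: 0.641
t 12.18 p [0.4531 0.0086 0.0434] rv [ 0.045  1.58  -0.034] F [ 1.2 -0.2 -5.2] g 5.57
[[-0.01   0.05   0.999]
 [ 0.007  0.999 -0.05 ]
 [-1.     0.006 -0.01 ]] -2.857902779249698 [ 0.02   0.117  0.014 -0.123 -0.045 -0.105  0.062] [ -0.1 -32.    0.7 -27.   -0.1   1.   -0.1]
```

```bash
python3 -m handwheel '[{"xyz":[0.3,0,0.05],"angular":[0,-0.2,0]},{"xyz":[0.4,-0.02,0.03],"angular":[0,-0.2,0]},{"xyz":[0.5,-0.03,0],"angular":[0,-0.2,0]}]' 5.0 50
python3 - <<'E'
from h import *
from scipy.spatial.transform import Rotation as R
s=st(); M=R.from_rotvec(s['tool_rot']).as_matrix(); print(M.round(3), np.degrees(np.arctan2(M[1,2],M[0,2])))
E
```

```text
time: 12.43
position: [0.4653, 0.0081, 0.0435]
tool_rot: [0.044, 1.571, -0.034]
ft_force: [-0.3, -0.4, -4.0]
grip_width: 0.643
t 12.43 p [0.4653 0.0081 0.0435] rv [ 0.044  1.571 -0.034] F [-0.3 -0.4 -4. ] g 5.59
[[-0.     0.05   0.999]
 [ 0.007  0.999 -0.05 ]
 [-1.     0.007 -0.001]] -2.837405135774664
```

```bash
python3 -m handwheel '[{"xyz":[0.4,-0.06,0.03],"angular":[-0.1,0.3,0]},{"xyz":[0.4,-0.06,0],"angular":[0,0,-0.1]},{"xyz":[0.4,-0.04,0],"angular":[0,0,0]}]' 5.0 50
python3 - <<'E'
from h import *
from scipy.spatial.transform import Rotation as R
s=st(); M=R.from_rotvec(s['tool_rot']).as_matrix(); print(M.round(3), np.degrees(np.arctan2(M[1,2],M[0,2])))
E
```

```text
time: 12.68
position: [0.4766, 0.0065, 0.0433]
tool_rot: [0.044, 1.582, -0.037]
ft_force: [-11.9, 1.2, 13.9]
grip_width: 0.641
t 12.68 p [0.4766 0.0065 0.0433] rv [ 0.044  1.582 -0.037] F [-11.9   1.2  13.9] g 5.57
[[-0.012  0.051  0.999]
 [ 0.005  0.999 -0.051]
 [-1.     0.004 -0.012]] -2.938897536476022
```

```bash
python3 -m handwheel '[{"xyz":[0.2,0,0.1],"angular":[0,-0.1,0]},{"xyz":[0.4,-0.03,0.02],"angular":[0,-0.1,0]}]' 5.0 50
python3 - <<'E'
from h import *
from scipy.spatial.transform import Rotation as R
s=st(); M=R.from_rotvec(s['tool_rot']).as_matrix(); print(M.round(3), np.degrees(np.arctan2(M[1,2],M[0,2])))
d=get_image("scene"); np.savez("s11.npz",**d); crop(d,223,178,60,62,10,"s11.png")
E
```

```text
time: 12.85
position: [0.4832, 0.0061, 0.0443]
tool_rot: [0.044, 1.58, -0.037]
ft_force: [-0.5, 0.8, -4.1]
grip_width: 0.64
t 12.85 p [0.4832 0.0061 0.0443] rv [ 0.044  1.58  -0.037] F [-0.5  0.8 -4.1] g 5.57
[[-0.01   0.051  0.999]
 [ 0.005  0.999 -0.051]
 [-1.     0.004 -0.01 ]] -2.944705241483829
```

View pics/s11.png

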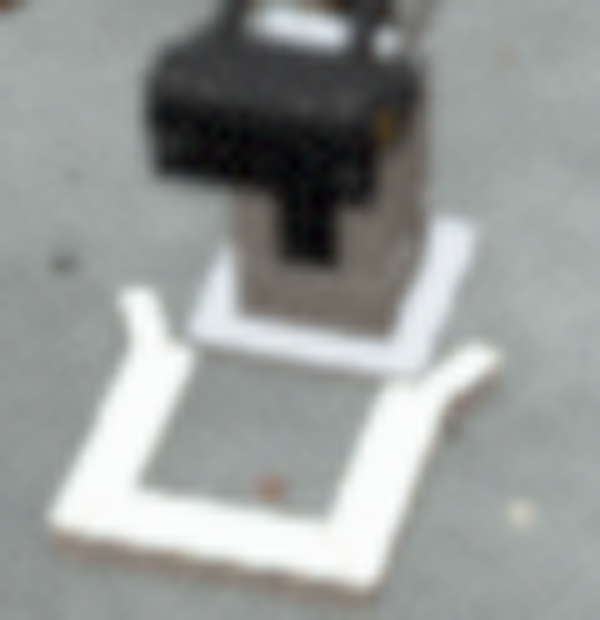

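```bash
python3 - <<'E'
from lat import *
F=lat("s11.npz",[(190,332),(430,370),(478,222)],0.0085,10,223,178)
for a,b in((0,1),(2,1)):
    x=F[b]-F[a];print("yaw",np.linalg.norm(x),np.degrees(np.arctan2(x[1],x[0])))
H=lat("s11.npz",[(192,348),(388,380),(138,490),(330,522)],0.016,10,223,178)
E
```

```text
holder frame mm [[-58.2, -41.2], [-59.0, 43.9], [-143.2, 40.9]]
yaw 0.08519062302054042 87.60632366233291
yaw 0.08423703788179827 -0.8434585671999227
holder frame mm [[-41.4, -35.4], [-41.6, 33.5], [32.9, -32.0], [32.4, 32.9]]
```

```bash
python3 -m handwheel '[{"xyz":[0.3,-0.1,0],"angular":[0,-0.1,0]},{"xyz":[0.4,-0.05,0],"angular":[0,-0.1,0]},{"xyz":[0.4,-0.04,0],"angular":[0,-0.1,0]}]' 5.0 50
python3 - <<'E'
from h import *
from scipy.spatial.transform import Rotation as R
s=st(); M=R.from_rotvec(s['tool_rot']).as_matrix(); print(M.round(3), np.degrees(np.arctan2(M[1,2],M[0,2])))
E
```

```text
time: 13.15
position: [0.4965, 0.0038, 0.0439]
tool_rot: [0.043, 1.572, -0.037]
ft_force: [-0.1, 0.6, -5.5]
grip_width: 0.642
t 13.15 p [0.4965 0.0038 0.0439] rv [ 0.043  1.572 -0.037] F [-0.1  0.6 -5.5] g 5.58
[[-0.002  0.051  0.999]
 [ 0.004  0.999 -0.051]
 [-1.     0.004 -0.002]] -2.939856844694061
```

```bash
python3 -m handwheel '[{"xyz":[0.4,0.03,0],"angular":[0,0.3,0]},{"xyz":[0.4,-0.02,0],"angular":[0,0,0]},{"xyz":[0.4,-0.02,0],"angular":[0,-0.1,0]}]' 5.0 50
python3 - <<'E'
from h import *
from scipy.spatial.transform import Rotation as R
s=st(); M=R.from_rotvec(s['tool_rot']).as_matrix(); print(M.round(3), np.degrees(np.arctan2(M[1,2],M[0,2])))
E
```

```text
time: 13.4
position: [0.5099, 0.0035, 0.0437]
tool_rot: [0.043, 1.576, -0.038]
ft_force: [0.3, 0.3, -4.6]
grip_width: 0.647
t 13.4 p [0.5099 0.0035 0.0437] rv [ 0.043  1.576 -0.038] F [ 0.3  0.3 -4.6] g 5.63
[[-0.005  0.051  0.999]
 [ 0.004  0.999 -0.051]
 [-1.     0.004 -0.005]] -2.948008897121538
```

Moving freely. The front edge is now at about -32 mm in the holder frame, under the lips.

```bash
python3 -m handwheel '[{"xyz":[0.4,-0.02,0],"angular":[0,0,0]},{"xyz":[0.4,-0.02,0],"angular":[0,0,0]},{"xyz":[0.4,-0.02,0],"angular":[0,0,0]}]' 5.0 50
python3 - <<'E'
from h import *
from scipy.spatial.transform import Rotation as R
s=st(); M=R.from_rotvec(s['tool_rot']).as_matrix(); print(M.round(3), np.degrees(np.arctan2(M[1,2],M[0,2])))
d=get_image("scene"); np.savez("s12.npz",**d); crop(d,223,178,60,62,10,"s12.png")
d=get_image("wrist"); np.savez("w12.npz",**d); cv2.imwrite("pics/w12.png",d["pixels"])
E
```

```text
time: 13.65
position: [0.5234, 0.0029, 0.0435]
tool_rot: [0.043, 1.576, -0.037]
ft_force: [-0.7, 0.8, -4.4]
grip_width: 0.642
t 13.65 p [0.5234 0.0029 0.0435] rv [ 0.043  1.576 -0.037] F [-0.7  0.8 -4.4] g 5.58
[[-0.005  0.051  0.999]
 [ 0.004  0.999 -0.051]
 [-1.     0.003 -0.005]] -2.936360580599313
```

View pics/s12.png

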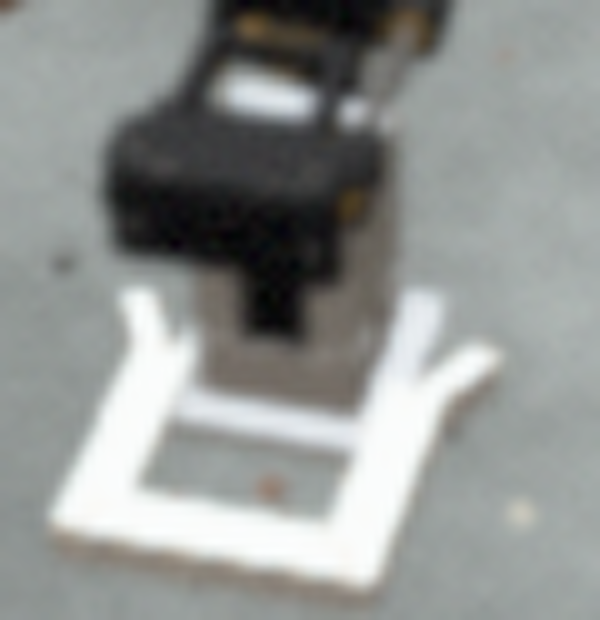

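View pics/w12.png

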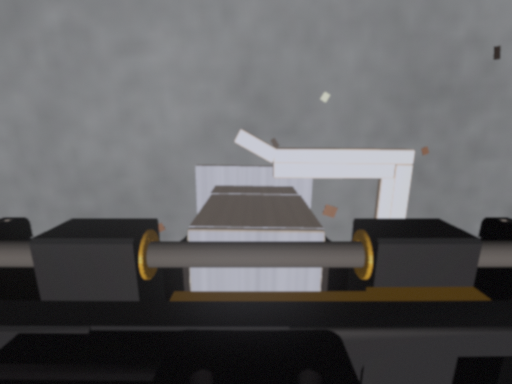

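The foot is under both side lips and the back edge is approaching the stop. Continuing.

```bash
python3 -m handwheel '[{"xyz":[0.4,-0.02,0],"angular":[0,0,0]},{"xyz":[0.4,-0.02,0],"angular":[0,0,0]},{"xyz":[0.4,-0.02,0],"angular":[0,0,0]},{"xyz":[0.4,-0.02,0],"angular":[0,0,0]}]' 5.0 50
python3 -m handwheel '[{"xyz":[0.4,-0.02,0],"angular":[0,0,0]},{"xyz":[0.4,-0.02,0],"angular":[0,0,0]},{"xyz":[0.4,-0.02,0],"angular":[0,0,0]}]' 5.0 50
python3 - <<'E'
from h import *
from scipy.spatial.transform import Rotation as R
s=st(); M=R.from_rotvec(s['tool_rot']).as_matrix(); print(M.round(3), np.degrees(np.arctan2(M[1,2],M[0,2])))
E
```

```text
time: 14.08
position: [0.54, 0.0021, 0.0434]
tool_rot: [0.043, 1.576, -0.037]
ft_force: [0.5, -0.4, -4.4]
grip_width: 0.638
time: 14.33
position: [0.5534, 0.0015, 0.0433]
tool_rot: [0.043, 1.576, -0.037]
ft_force: [-0.3, -0.4, -4.1]
grip_width: 0.643
t 14.33 p [0.5534 0.0015 0.0433] rv [ 0.043  1.576 -0.037] F [-0.3 -0.4 -4.1] g 5.6
[[-0.006  0.051  0.999]
 [ 0.004  0.999 -0.051]
 [-1.     0.004 -0.006]] -2.930512939769388
```

```bash
python3 -m handwheel '[{"xyz":[0.4,-0.02,0],"angular":[0,0,0]},{"xyz":[0.4,-0.02,0],"angular":[0,0,0]},{"xyz":[0.4,-0.02,0],"angular":[0,0,0]}]' 5.0 50
python3 -m handwheel '[{"xyz":[0.3,-0.02,0],"angular":[0,0,0]},{"xyz":[0.3,-0.02,0],"angular":[0,0,0]}]' 5.0 50
python3 -m handwheel '[{"xyz":[0.3,-0.02,0],"angular":[0,0,0]}]' 5.0 50
```

```text
time: 14.58
position: [0.5668, 0.0008, 0.0432]
tool_rot: [0.043, 1.576, -0.037]
ft_force: [0.7, 0.4, -4.5]
grip_width: 0.643
time: 14.75
position: [0.5738, 0.0004, 0.0432]
tool_rot: [0.043, 1.576, -0.037]
ft_force: [-1.1, 0.5, -4.3]
grip_width: 0.64
time: 14.83
position: [0.577, 0.0002, 0.0432]
tool_rot: [0.043, 1.577, -0.037]
ft_force: [-0.6, 0.5, -3.0]
grip_width: 0.637
```

```bash
python3 -m handwheel '[{"xyz":[0.25,-0.01,0],"angular":[0,0,0]}]' 5.0 50
python3 -m handwheel '[{"xyz":[0.2,-0.01,0],"angular":[0,0,0]}]' 5.0 50
python3 -m handwheel '[{"xyz":[0.2,-0.01,0],"angular":[0,0,0]}]' 5.0 50
```

```text
time: 14.92
position: [0.5798, 0.0001, 0.0432]
tool_rot: [0.043, 1.577, -0.037]
ft_force: [-1.2, -0.4, -2.3]
grip_width: 0.638
time: 15.0
position: [0.5803, -0.0001, 0.0434]
tool_rot: [0.043, 1.581, -0.037]
ft_force: [-8.9, -0.5, 8.7]
grip_width: 0.638
time: 15.08
position: [0.5804, -0.0001, 0.0436]
tool_rot: [0.043, 1.586, -0.037]
ft_force: [-6.4, -0.0, 2.7]
grip_width: 0.64
```

Contact at the stop at x≈0.580. Now I'll check it and put the foot flat.

```bash
python3 -m handwheel '[{"xyz":[0.1,0,-0.1],"angular":[0,-0.6,0]}]' 5.0 50
python3 - <<'E'
from h import *
s=st()
d=get_image("scene"); np.savez("s13.npz",**d); crop(d,223,178,60,62,10,"s13.png")
d=get_image("wrist"); np.savez("w13.npz",**d); crop(d,150,120,270,180,2.9,"w13.png")
E
```

```text
time: 15.17
position: [0.5801, -0.0, 0.0433]
tool_rot: [0.043, 1.58, -0.036]
ft_force: [-8.0, 1.0, 7.5]
grip_width: 0.639
t 15.17 p [ 0.5801 -0.      0.0433] rv [ 0.043  1.58  -0.036] F [-8.   1.   7.5] g 5.56
```

View pics/s13.png

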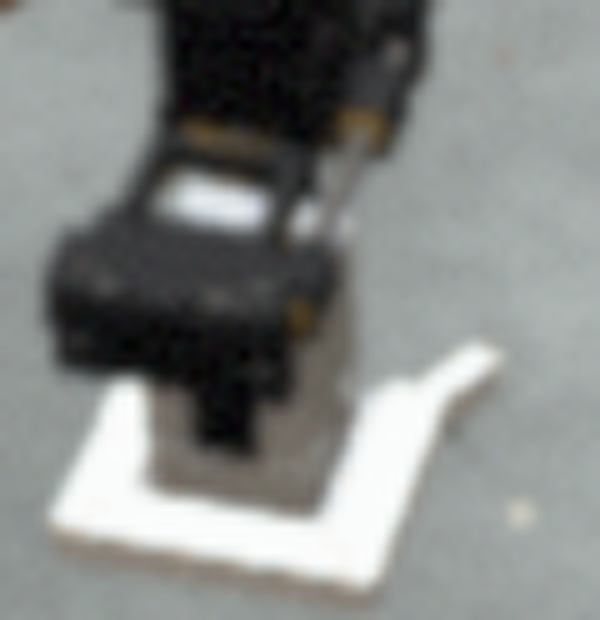

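View pics/w13.png

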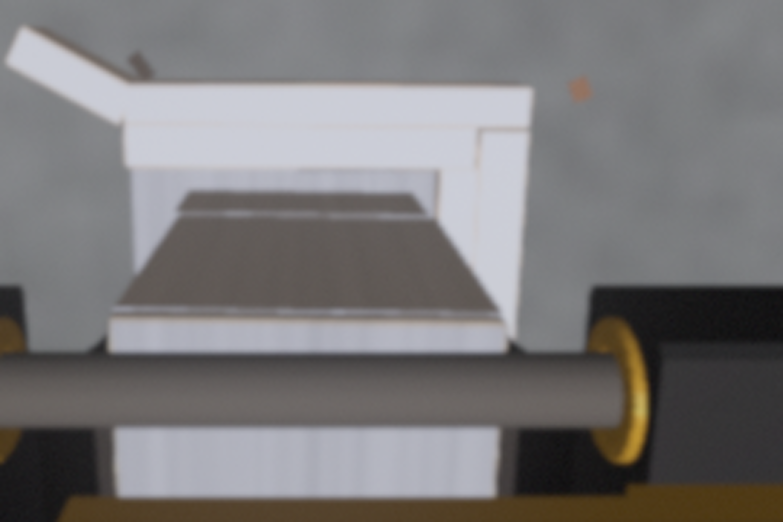

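```bash
python3 - <<'E'
from h import *
d=dict(np.load("w13.npz"))
def q(p): return (np.array(p,float)+.5)/2.9-.5+[150,120]
H=onplane(d,q([(125,165),(438,168),(533,88),(122,85)]),0.016)[:,:2]; print(H.round(4))
F=onplane(d,q([(133,170)]),0.007)[:,:2]; print(F.round(4))
u=np.array([np.cos(-.053),np.sin(-.053)]);n=np.array([-u[1],u[0]])
print("back lip inner - foot rear along u:",(H[1]-F[0])@u,"expected 33+42=75mm; lateral lip->",(H[1]-F[0])@n)
E
```

```text
[[0.5389 0.0375]
 [0.6134 0.0331]
 [0.6357 0.0509]
 [0.5402 0.0563]]
[[0.5386 0.0348]]
back lip inner - foot rear along u: 0.07482596416772495 expected 33+42=75mm; lateral lip-> 0.0022802287577533384
```

Measured foot-rear to back-lip distance is 74.8 mm against 75 mm expected when home, so it is fully home. I'll pull the lid straight up in small steps.

```bash
python3 -m handwheel '[{"xyz":[0,0,0.2],"angular":[0,0,0]}]' 5.0 60
python3 -m handwheel '[{"xyz":[0,0,0.3],"angular":[0,0,0]}]' 5.0 60
python3 -m handwheel '[{"xyz":[0,0,0.4],"angular":[0,0,0]}]' 5.0 60
python3 -m handwheel '[{"xyz":[0,0,0.4],"angular":[0,0,0]}]' 5.0 60
```

```text
time: 15.35
position: [0.5793, 0.0001, 0.045]
tool_rot: [0.043, 1.58, -0.036]
ft_force: [-1.9, -0.1, -9.4]
grip_width: 0.641
time: 15.43
position: [0.5778, 0.0002, 0.0469]
tool_rot: [0.043, 1.583, -0.036]
ft_force: [-0.8, -0.6, -10.1]
grip_width: 0.64
time: 15.52
position: [0.5771, 0.0003, 0.0499]
tool_rot: [0.043, 1.585, -0.036]
ft_force: [2.7, -0.1, -11.2]
grip_width: 0.639
time: 15.6
position: [0.5769, 0.0003, 0.0532]
tool_rot: [0.043, 1.585, -0.036]
ft_force: [2.1, 0.6, -10.9]
grip_width: 0.639
```

```bash
python3 -m handwheel '[{"xyz":[0.2,0,0.4],"angular":[0,-0.3,0]}]' 5.0 60
python3 -m handwheel '[{"xyz":[0.2,0,0.4],"angular":[0,-0.2,0]}]' 5.0 60
python3 -m handwheel '[{"xyz":[0.1,0,0.5],"angular":[0,-0.1,0]}]' 5.0 60
```

```text
time: 15.68
position: [0.5781, 0.0003, 0.0567]
tool_rot: [0.042, 1.582, -0.036]
ft_force: [-2.6, 0.1, -10.5]
grip_width: 0.64
time: 15.77
position: [0.5787, 0.0002, 0.0601]
tool_rot: [0.042, 1.581, -0.037]
ft_force: [-2.3, 0.1, -11.0]
grip_width: 0.645
time: 15.85
position: [0.5785, 0.0002, 0.0646]
tool_rot: [0.042, 1.582, -0.037]
ft_force: [-2.3, -0.2, -11.9]
grip_width: 0.641
```

```bash
python3 -m handwheel '[{"xyz":[0.1,0,0.5],"angular":[0,-0.1,0]},{"xyz":[0.1,0,0.5],"angular":[0,-0.1,0]}]' 5.0 60
python3 -m handwheel '[{"xyz":[0.08,0,0.5],"angular":[0,-0.1,0]},{"xyz":[0.08,0,0.5],"angular":[0,-0.1,0]}]' 5.0 60
python3 - <<'E'
from h import *
s=st()
d=get_image("scene"); np.savez("s14.npz",**d); crop(d,213,158,80,82,7,"s14.png")
E
```

```text
time: 16.02
position: [0.5791, 0.0002, 0.0746]
tool_rot: [0.042, 1.582, -0.037]
ft_force: [-2.7, 0.9, -10.4]
grip_width: 0.639
time: 16.18
position: [0.5797, 0.0002, 0.0853]
tool_rot: [0.042, 1.581, -0.037]
ft_force: [-3.2, 0.6, -11.2]
grip_width: 0.641
t 16.18 p [5.797e-01 2.000e-04 8.530e-02] rv [ 0.042  1.581 -0.037] F [ -3.2   0.6 -11.2] g 5.57
```

View pics/s14.png

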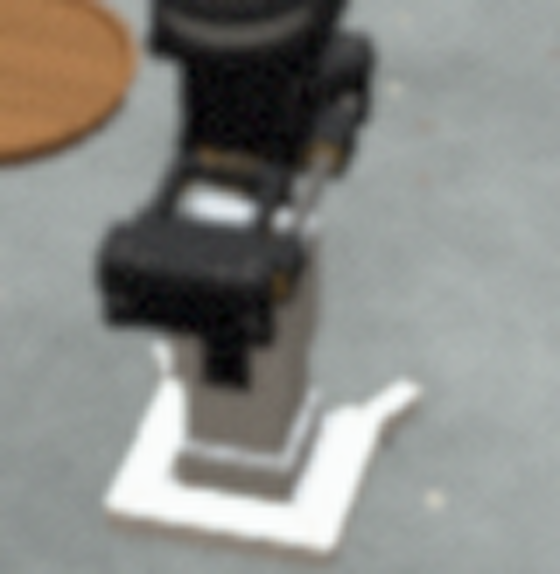

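The body's ledge and the narrower neck now show below the lid, so the lid is sliding off. Continuing.

```bash
python3 -m handwheel '[{"xyz":[0.05,0,0.5],"angular":[0,-0.1,0]},{"xyz":[0.05,0,0.5],"angular":[0,-0.1,0]}]' 5.0 60
python3 -m handwheel '[{"xyz":[0.03,0,0.4],"angular":[0,-0.1,0]}]' 5.0 60
python3 -m handwheel '[{"xyz":[0.03,0,0.3],"angular":[0,-0.1,0]}]' 5.0 60
python3 -m handwheel '[{"xyz":[0.03,0,0.3],"angular":[0,-0.1,0]}]' 5.0 60
```

```text
time: 16.4
position: [0.5806, 0.0001, 0.0966]
tool_rot: [0.043, 1.577, -0.037]
ft_force: [-2.3, -0.2, -9.8]
grip_width: 0.642
time: 16.48
position: [0.5819, 0.0001, 0.1021]
tool_rot: [0.043, 1.573, -0.037]
ft_force: [-0.1, 0.6, -2.3]
grip_width: 0.646
time: 16.57
position: [0.584, 0.0, 0.1074]
tool_rot: [0.043, 1.567, -0.036]
ft_force: [0.4, -0.8, -0.9]
grip_width: 0.64
time: 16.65
position: [0.5871, 0.0, 0.1132]
tool_rot: [0.044, 1.559, -0.036]
ft_force: [0.2, -0.0, -1.1]
grip_width: 0.64
```

```bash
python3 -m handwheel '[{"xyz":[-0.2,0,1.0],"angular":[0,0.3,0]},{"xyz":[0,0,2],"angular":[0,0.2,0]},{"xyz":[0,0,3],"angular":[0,0,0]},{"xyz":[0,0,1],"angular":[0,0,0]}]' 5.0 60
python3 - <<'E'
from h import *
from scipy.spatial.transform import Rotation as R
s=st(); M=R.from_rotvec(s['tool_rot']).as_matrix(); print(M.round(3), np.degrees(np.arctan2(M[1,2],M[0,2])),s['joint_positions'].round(2))
d=get_image("scene"); np.savez("s15.npz",**d); crop(d,203,128,90,112,5,"s15.png")
d=get_image("wrist"); np.savez("w15.npz",**d); crop(d,150,100,270,200,2.9,"w15.png")
E
```

```text
time: 16.98
position: [0.5904, -0.0005, 0.1931]
tool_rot: [0.045, 1.553, -0.036]
ft_force: [2.2, 0.2, 0.5]
grip_width: 0.636
t 16.98 p [ 5.904e-01 -5.000e-04  1.931e-01] rv [ 0.045  1.553 -0.036] F [2.2 0.2 0.5] g 5.53
[[ 0.017  0.051  0.999]
 [ 0.005  0.999 -0.051]
 [-1.     0.006  0.017]] -2.9487741464834896 [-0.33  0.2   0.33  1.67 -0.07  1.26 -0.04]
```

View pics/s15.png

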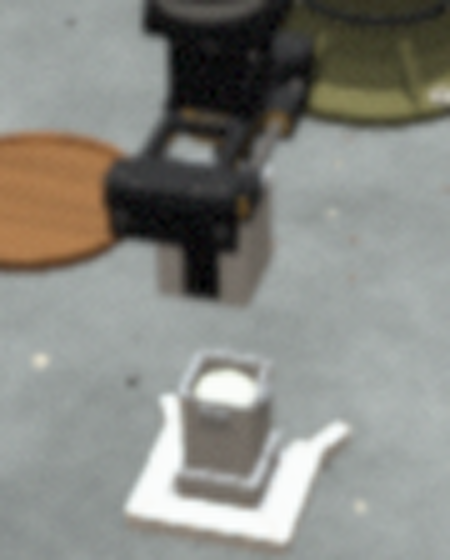

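View pics/w15.png

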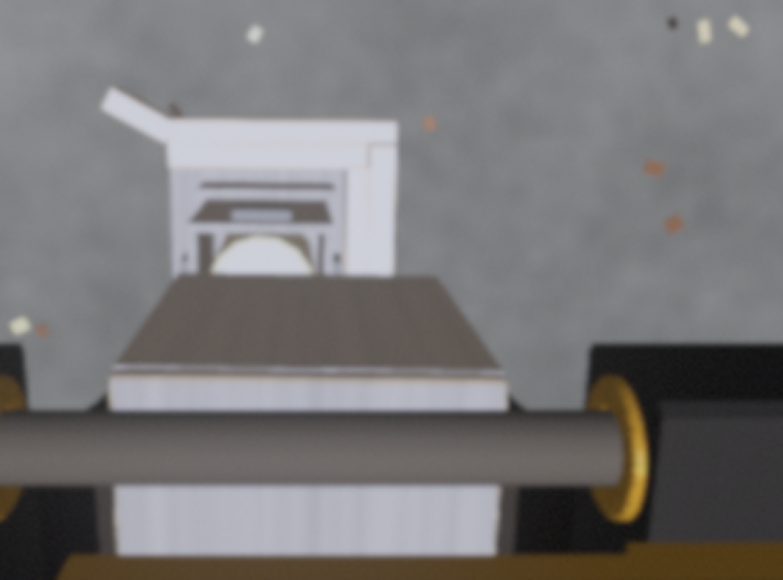

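The lid is off, and the open tin is upright in the holder. Checking that it is still fully home.

```bash
python3 - <<'E'
from h import *
d=dict(np.load("w15.npz"))
crop(d,195,130,110,70,7,"w15c.png")
E
```

```text
(no output)
```

View pics/w15c.png

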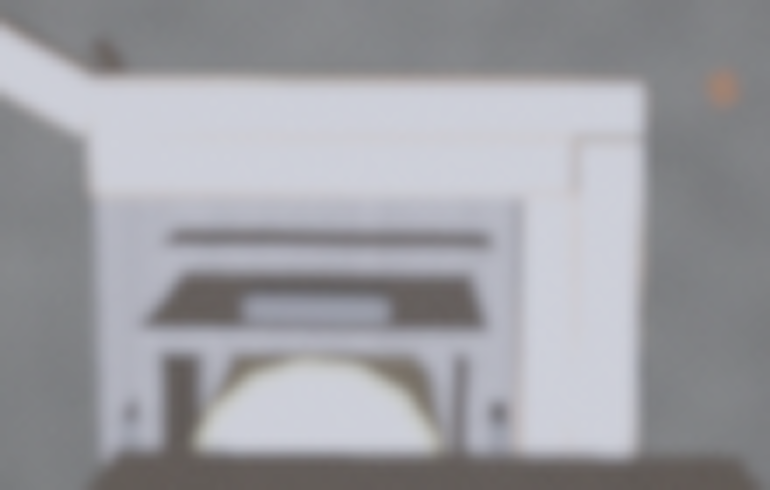

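```bash
python3 - <<'E'
from h import *
d=dict(np.load("w15.npz"))
def q(p): return (np.array(p,float)+.5)/7-.5+[195,130]
u=np.array([np.cos(-.053),np.sin(-.053)])
L=onplane(d,q([(524,200),(522,400)]),0.016)[:,:2]
for z in(0.007,):
    F=onplane(d,q([(97,210),(100,400)]),z)[:,:2]; print(((L-F)@u).round(4))
Lr=onplane(d,q([(90,195)]),0.016)[:,:2]; print("lip start",((L[0]-Lr[0])@u).round(4))
E
```

```text
[0.0756 0.0765]
lip start 0.0754
```

Still home within about 0.5 mm, since the lip-length reference carries the same +0.8 mm scale bias. Next I'll measure the tray with the scene camera while I carry the lid there.

```bash
cat > tray.py <<'E'
from h import *
from scipy.optimize import least_squares
def fit(d,zc=0.012,near=(0.48,-0.275)):
    hsv=cv2.cvtColor(d["pixels"],cv2.COLOR_BGR2HSV); m=cv2.inRange(hsv,(3,80,40),(18,255,220))
    m=cv2.morphologyEx(m,cv2.MORPH_OPEN,np.ones((3,3)))
    n,l,s,c=cv2.connectedComponentsWithStats(m)
    for i in range(1,n):
        if s[i,4]<300: continue
        p=onplane(d,c[i],zc)[0,:2]
        if np.hypot(*(p-near))>0.05: continue
        cs,_=cv2.findContours((l==i).astype(np.uint8),cv2.RETR_EXTERNAL,cv2.CHAIN_APPROX_NONE)
        P=onplane(d,cs[0].reshape(-1,2),zc)[:,:2]
        r=least_squares(lambda x:np.hypot(P[:,0]-x[0],P[:,1]-x[1])-x[2],[*p,.066],loss='soft_l1',f_scale=.001)
        print(s[i],r.x.round(4),"rms",np.sqrt(np.mean(r.fun**2)).round(4))
E
python3 - <<'E'
from tray import *
fit(dict(np.load("s15.npz"))); fit(dict(np.load("s4.npz"))); fit(dict(np.load("t4.npz")))
E
python3 -m handwheel '[{"xyz":[-1.3,-3.0,0],"angular":[0,-0.4,0]},{"xyz":[-1.4,-3.6,0],"angular":[0,0,0]},{"xyz":[-1.4,-3.6,0],"angular":[0,0,0]},{"xyz":[-1.4,-3.6,0],"angular":[0,0,0]},{"xyz":[-1.4,-3.6,0],"angular":[0,0,0]}]' 5.0 60
```

```text
[163 186  36  22 634] [ 0.4805 -0.2698  0.0634] rms 0.0016
[163 186  36  22 635] [ 0.4805 -0.2697  0.0635] rms 0.0017
[ 324  189   42   43 1418] [ 0.4792 -0.2747  0.0633] rms 0.0008
time: 17.5
position: [0.5212, -0.1659, 0.1878]
tool_rot: [0.031, 1.545, -0.013]
ft_force: [0.0, 0.2, -0.2]
grip_width: 0.641
```

```bash
python3 -m handwheel '[{"xyz":[-1.3,-3.4,0],"angular":[0,0.5,0]},{"xyz":[-1.3,-3.4,-1],"angular":[0,0.3,0]},{"xyz":[-0.9,-1.5,-2],"angular":[0,0.2,0]},{"xyz":[0,0,-1.5],"angular":[0,0.2,0]}]' 5.0 60
python3 - <<'E'
from tray import *
from scipy.spatial.transform import Rotation as R
s=st(); M=R.from_rotvec(s['tool_rot']).as_matrix(); print(M.round(3), np.degrees(np.arctan2(M[1,2],M[0,2])),s['joint_positions'].round(2))
d=get_image("wrist"); np.savez("w16.npz",**d); cv2.imwrite("pics/w16.png",d["pixels"])
d=get_image("scene"); np.savez("s16.npz",**d); crop(d,110,120,140,110,5,"s16.png")
E
```

```text
time: 17.83
position: [0.4796, -0.2637, 0.1423]
tool_rot: [0.036, 1.562, -0.029]
ft_force: [-0.3, 0.6, -1.0]
grip_width: 0.644
t 17.83 p [ 0.4796 -0.2637  0.1423] rv [ 0.036  1.562 -0.029] F [-0.3  0.6 -1. ] g 5.61
[[ 0.008  0.042  0.999]
 [ 0.004  0.999 -0.042]
 [-1.     0.005  0.008]] -2.384383109070492 [-0.02  0.16  0.53  1.83 -0.1   1.16  0.5 ]
```

View pics/w16.png

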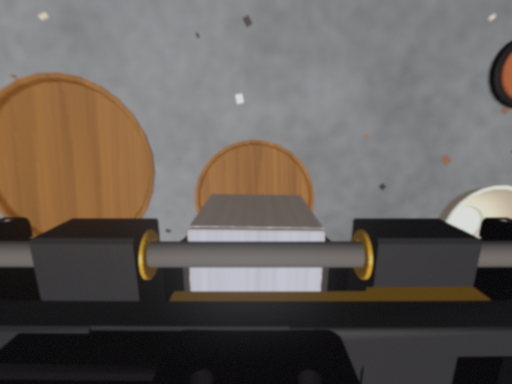

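View pics/s16.png

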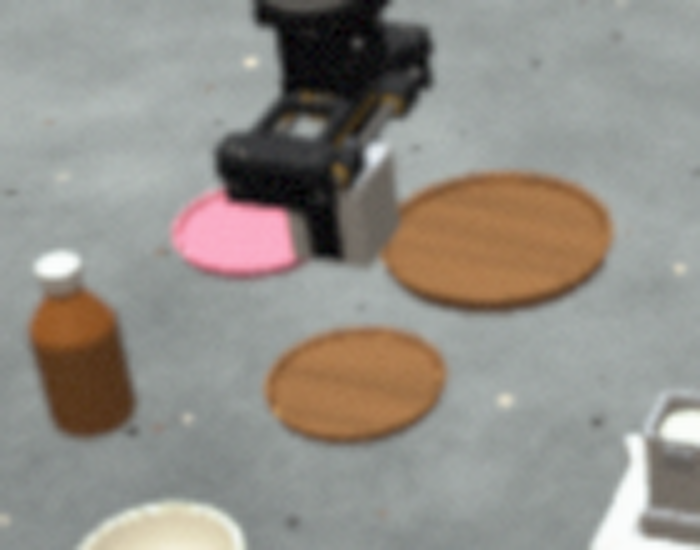

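Wrist view: tray arc at rows 140–195, columns 196–313, under the lid. The big tray is at the left. Fitting the visible arc with the known radius.

```bash
python3 - <<'E'
from h import *
from scipy.optimize import least_squares
d=dict(np.load("w16.npz"))
hsv=cv2.cvtColor(d["pixels"],cv2.COLOR_BGR2HSV); m=cv2.inRange(hsv,(3,70,40),(20,255,230))
P=[]
for c in range(200,310,4):
    r=np.flatnonzero(m[125:200,c])
    if len(r): P.append((c,125+r[0]-0.5))
for r in range(165,192,4):
    cc=np.flatnonzero(m[r,180:330])+180
    P+= [(cc[0]-.5,r),(cc[-1]+.5,r)]
W=onplane(d,P,0.012)[:,:2]
for fixed in (True,False):
    f=(lambda x:np.hypot(W[:,0]-x[0],W[:,1]-x[1])-(.066 if fixed else x[2]))
    r=least_squares(f,[.48,-.27,.066],loss='soft_l1',f_scale=.001); print(r.x.round(4),np.sqrt(np.mean(f(r.x)**2)).round(4))
# lid top centre from wrist
L=onplane(d,[(189,229),(323,229)],0.1423-0.0093+0.065)[:,:2]; print("lid +y edge",L.round(4),L.mean(0))
fit=1
E
```

```text
[ 0.4797 -0.273   0.066 ] 0.0005
[ 0.4798 -0.2713  0.0647] 0.0003
lid +y edge [[ 0.4538 -0.2353]
 [ 0.5085 -0.2377]] [ 0.48115725 -0.23650228]
```

```bash
python3 -m handwheel '[{"xyz":[0,-0.8,-2.5],"angular":[0,-0.2,0]},{"xyz":[0,0,-3],"angular":[0,0,0]},{"xyz":[-0.1,0,-2],"angular":[0,0,0]},{"xyz":[-0.1,0,0],"angular":[0,0,0]}]' 5.0 60
python3 - <<'E'
from tray import *
from scipy.spatial.transform import Rotation as R
s=st(); M=R.from_rotvec(s['tool_rot']).as_matrix(); print(M.round(3))
E
```

```text
time: 18.27
position: [0.4825, -0.264, 0.0651]
tool_rot: [0.031, 1.557, -0.018]
ft_force: [-1.4, 0.4, -0.3]
grip_width: 0.643
t 18.27 p [ 0.4825 -0.264   0.0651] rv [ 0.031  1.557 -0.018] F [-1.4  0.4 -0.3] g 5.59
[[ 0.014  0.032  0.999]
 [ 0.008  0.999 -0.032]
 [-1.     0.009  0.014]]
```

```bash
python3 -m handwheel '[{"xyz":[-0.3,-0.5,-1],"angular":[-0.3,1.0,0]},{"xyz":[-0.1,-0.4,-0.8],"angular":[0,0.3,0]},{"xyz":[0,0,-0.2],"angular":[0,0,0]}]' 5.0 60
python3 - <<'E'
from tray import *
from scipy.spatial.transform import Rotation as R
s=st(); M=R.from_rotvec(s['tool_rot']).as_matrix(); print(M.round(3))
E
```

```text
time: 18.52
position: [0.4813, -0.2701, 0.0464]
tool_rot: [0.023, 1.578, -0.017]
ft_force: [0.6, -0.6, -1.5]
grip_width: 0.643
t 18.52 p [ 0.4813 -0.2701  0.0464] rv [ 0.023  1.578 -0.017] F [ 0.6 -0.6 -1.5] g 5.6
[[-0.007  0.026  1.   ]
 [ 0.004  1.    -0.026]
 [-1.     0.004 -0.007]]
```

Attitude now matches that at the grasp. Stepping down, with a look on the way.

```bash
python3 -m handwheel '[{"xyz":[-0.15,-0.2,-1.0],"angular":[0,0,0]},{"xyz":[-0.05,-0.05,-0.6],"angular":[0,0,0]},{"xyz":[0,0,-0.3],"angular":[0,0,0]}]' 5.0 60
python3 - <<'E'
from tray import *
from scipy.spatial.transform import Rotation as R
s=st(); M=R.from_rotvec(s['tool_rot']).as_matrix(); print(M.round(3))
d=get_image("wrist"); np.savez("w17.npz",**d); cv2.imwrite("pics/w17.png",d["pixels"])
d=get_image("scene"); np.savez("s17.npz",**d); crop(d,140,140,80,80,7,"s17.png")
E
```

```text
time: 18.77
position: [0.4823, -0.2721, 0.0287]
tool_rot: [0.021, 1.573, -0.016]
ft_force: [-0.3, 0.1, -1.4]
grip_width: 0.642
t 18.77 p [ 0.4823 -0.2721  0.0287] rv [ 0.021  1.573 -0.016] F [-0.3  0.1 -1.4] g 5.59
[[-0.002  0.023  1.   ]
 [ 0.004  1.    -0.023]
 [-1.     0.004 -0.002]]
```

View pics/w17.png

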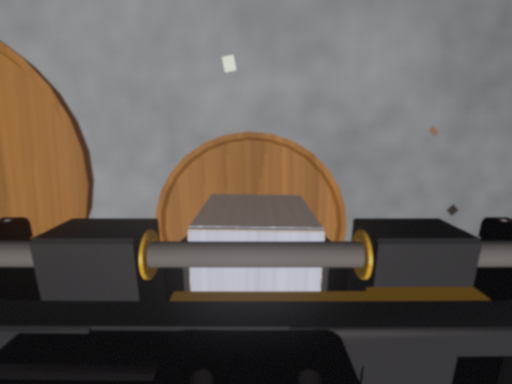

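View pics/s17.png

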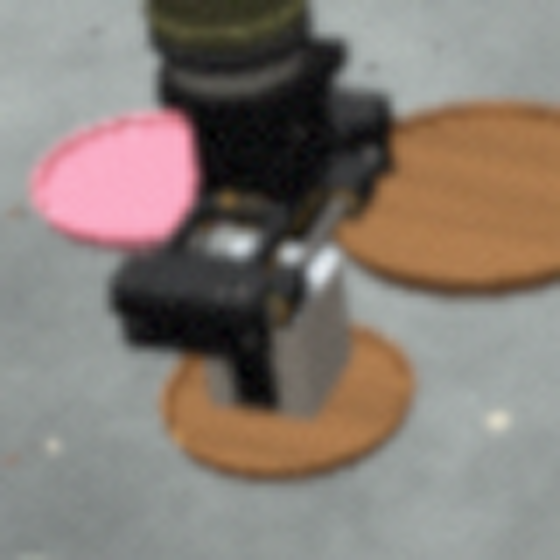

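```bash
cat > wt.py <<'E'
from h import *
from scipy.optimize import least_squares
def wtray(f,c0,c1,r0,r1):
    d=dict(np.load(f))
    hsv=cv2.cvtColor(d["pixels"],cv2.COLOR_BGR2HSV); m=cv2.inRange(hsv,(3,70,40),(20,255,230))
    P=[]
    for c in range(c0,c1,4):
        r=np.flatnonzero(m[r0:r1,c])
        if len(r): P.append((c,r0+r[0]-0.5))
    W=onplane(d,P,0.012)[:,:2]
    for fixed in (True,False):
        g=(lambda x:np.hypot(W[:,0]-x[0],W[:,1]-x[1])-(.066 if fixed else x[2]))
        r=least_squares(g,[.48,-.27,.066],loss='soft_l1',f_scale=.001); print(r.x.round(4),np.sqrt(np.mean(g(r.x)**2)).round(4))
    return d
E
python3 - <<'E'
from wt import *
d=wtray("w17.npz",168,336,120,215)
z=0.0287-0.0093
L=onplane(d,[(189,229),(323,229)],z+0.065)[:,:2]; print(L.mean(0))
L=onplane(d,[(210,196),(305,196)],z)[:,:2]; print("rim +y edge",L.mean(0),np.linalg.norm(L[0]-L[1]))
E
```

```text
[ 0.4796 -0.2725  0.066 ] 0.0002
[ 0.4796 -0.2719  0.0654] 0.0002
[ 0.4839174  -0.24482049]
rim +y edge [ 0.48488282 -0.24633159] 0.060453941647999096
```

```bash
python3 -m handwheel '[{"xyz":[-0.45,0,-0.5],"angular":[0,0.3,0]},{"xyz":[-0.1,0,-0.3],"angular":[0,0.1,0]}]' 5.0 60
python3 -m handwheel '[{"xyz":[-0.05,0,-0.2],"angular":[0,0,0]}]' 5.0 60
```

```text
time: 19.03
position: [0.4768, -0.2724, 0.0212]
tool_rot: [0.021, 1.579, -0.016]
ft_force: [-1.0, 0.5, -1.6]
grip_width: 0.643
time: 19.12
position: [0.4763, -0.2724, 0.0191]
tool_rot: [0.021, 1.579, -0.016]
ft_force: [0.2, 0.7, -0.9]
grip_width: 0.64
```

```bash
python3 -m handwheel '[{"xyz":[0.12,0,-0.15],"angular":[0,0,0]}]' 5.0 60
python3 -m handwheel '[{"xyz":[0.03,0,-0.12],"angular":[0,0,0]}]' 5.0 60
python3 -m handwheel '[{"xyz":[0,0,-0.1],"angular":[0,0,0]}]' 5.0 60
```

```text
time: 19.2
position: [0.4769, -0.2724, 0.0173]
tool_rot: [0.022, 1.579, -0.016]
ft_force: [-0.1, -0.4, -1.5]
grip_width: 0.638
time: 19.28
position: [0.4774, -0.2724, 0.016]
tool_rot: [0.022, 1.579, -0.016]
ft_force: [0.1, 0.1, -0.4]
grip_width: 0.641
time: 19.37
position: [0.4776, -0.2724, 0.0149]
tool_rot: [0.022, 1.579, -0.016]
ft_force: [0.6, -0.0, -2.1]
grip_width: 0.643
```

```bash
python3 -m handwheel '[{"xyz":[0,0,-0.08],"angular":[0,0,0]}]' 5.0 60
python3 -m handwheel '[{"xyz":[0,0,-0.08],"angular":[0,0,0]}]' 5.0 60
```

```text
time: 19.45
position: [0.4776, -0.2724, 0.0143]
tool_rot: [0.022, 1.579, -0.016]
ft_force: [-4.1, 1.3, 9.5]
grip_width: 0.643
time: 19.53
position: [0.4777, -0.2724, 0.0143]
tool_rot: [0.022, 1.579, -0.016]
ft_force: [-3.6, 2.5, 11.3]
grip_width: 0.635
```

Contact at z≈0.0143. I'll relieve the press and open the fingers slightly.

```bash
python3 -m handwheel '[{"xyz":[0,0,0.04],"angular":[0,0,0]}]' 5.0 20
python3 -m handwheel '[{"xyz":[0,0,0],"angular":[0,0,0]},{"xyz":[0,0,0],"angular":[0,0,0]},{"xyz":[0,0,0],"angular":[0,0,0]},{"xyz":[0,0,0],"angular":[0,0,0]}]' 7.2 20
python3 - <<'E'
from h import *
s=st()
d=get_image("wrist"); np.savez("w18.npz",**d); cv2.imwrite("pics/w18.png",d["pixels"])
E
```

```text
time: 19.62
position: [0.4779, -0.2726, 0.015]
tool_rot: [0.022, 1.579, -0.016]
ft_force: [-0.6, 0.4, -0.5]
grip_width: 0.642
time: 19.95
position: [0.4788, -0.2729, 0.0156]
tool_rot: [0.021, 1.577, -0.016]
ft_force: [0.1, 0.4, -0.2]
grip_width: 0.807
t 19.95 p [ 0.4788 -0.2729  0.0156] rv [ 0.021  1.577 -0.016] F [ 0.1  0.4 -0.2] g 7.02
```

View pics/w18.png

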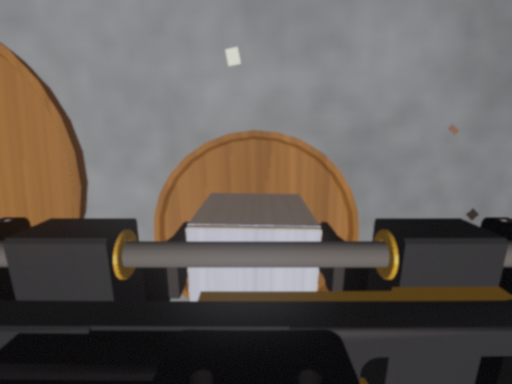

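```bash
python3 -m handwheel '[{"xyz":[0,0,0.6],"angular":[0,0,0]},{"xyz":[0,0,1.0],"angular":[0,0,0]}]' 8.0 20
python3 -m handwheel '[{"xyz":[-0.1,0,2],"angular":[0,0,0]},{"xyz":[-0.1,0,3],"angular":[0,0,0]},{"xyz":[-0.1,0,4],"angular":[0,0,0]},{"xyz":[0,0,4],"angular":[0,0,0]},{"xyz":[0,0,3],"angular":[0,0,0]}]' 8.7 20
python3 - <<'E'
from h import *
s=st()
d=get_image("wrist"); np.savez("w19.npz",**d); cv2.imwrite("pics/w19.png",d["pixels"])
d=get_image("scene"); np.savez("s19.npz",**d); cv2.imwrite("pics/s19.png",d["pixels"]); crop(d,140,140,160,110,5,"s19c.png")
E
```

```text
time: 20.17
position: [0.4772, -0.2722, 0.0305]
tool_rot: [0.022, 1.581, -0.015]
ft_force: [0.0, 0.0, -0.6]
grip_width: 0.883
time: 20.58
position: [0.4682, -0.2703, 0.1946]
tool_rot: [0.026, 1.592, -0.014]
ft_force: [1.2, -0.2, -0.1]
grip_width: 0.998
t 20.58 p [ 0.4682 -0.2703  0.1946] rv [ 0.026  1.592 -0.014] F [ 1.2 -0.2 -0.1] g 8.68
```

View pics/w19.png

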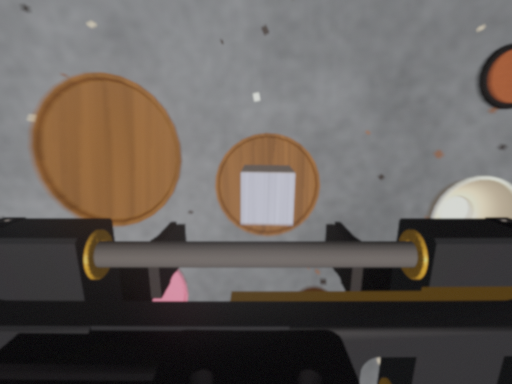

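View pics/s19c.png

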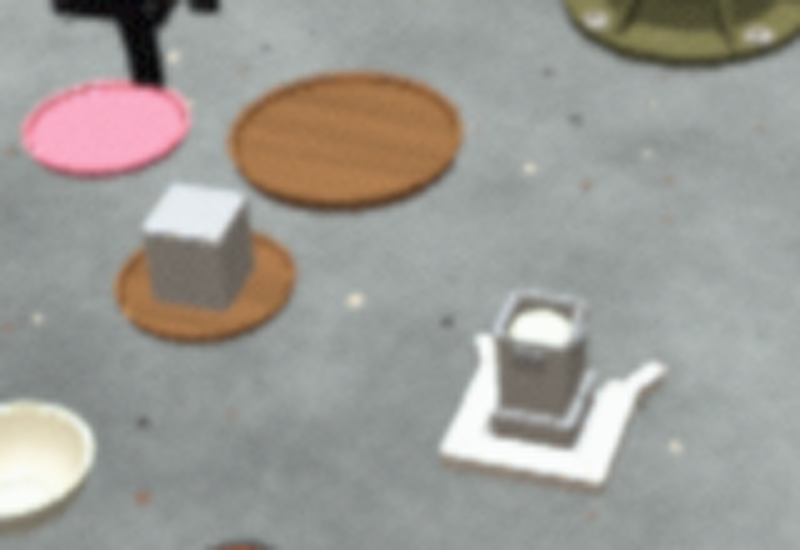

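The lid is flat, mouth down in the tray. I'll measure its centring and the tin's position once more with the top view.

```bash
python3 - <<'E'
from h import *
from scipy.optimize import least_squares
from tray import fit
d=dict(np.load("w19.npz")); fit(d)
L=onplane(d,[(240,171),(295,171),(293,226),(240,225)],0.071)[:,:2]; print("lid",L.mean(0).round(4),[np.linalg.norm(L[i]-L[i-1]).round(4) for i in range(4)])
d=get_image("top"); np.savez("t19.npz",**d); fit(d)
t1=cv2.resize(d["pixels"][180:240,315:375],(400,400),interpolation=cv2.INTER_CUBIC)
t2=cv2.resize(d["pixels"][150:205,228:283],(400,400),interpolation=cv2.INTER_CUBIC)
cv2.imwrite("pics/t19.png",np.hstack([t1,t2]))
d=get_image("wrist")
E
```

```text
[ 216  134  104   92 4616] [ 0.4795 -0.2711  0.0633] rms 0.0162
lid [ 0.4783 -0.2743] [np.float64(0.059), np.float64(0.0569), np.float64(0.0599), np.float64(0.0575)]
[324 189  31  43 748] [ 0.4798 -0.2696  0.0581] rms 0.0159
```

View pics/t19.png

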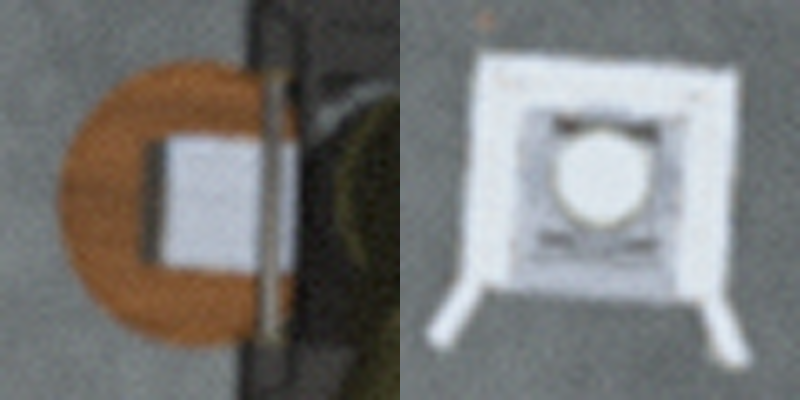

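The lid is within about 2.5 mm of the tray centre. The tin's foot may be about 1 mm back from the stop, so I'll look straight down on it with the wrist camera.

```bash
python3 -m handwheel '[{"xyz":[1.7,3.6,0],"angular":[0,0,0]},{"xyz":[1.7,3.6,0],"angular":[0,0,0]},{"xyz":[1.7,3.6,0],"angular":[0,0,0]},{"xyz":[1.7,3.6,0],"angular":[0,0,0]},{"xyz":[1.7,3.6,0],"angular":[0,0,0]}]' 8.7 20
python3 -m handwheel '[{"xyz":[1.5,2.0,0],"angular":[0,0,0]},{"xyz":[0,0,0],"angular":[0,0,0]},{"xyz":[0,0,0],"angular":[0,0,0]}]' 8.7 20
python3 - <<'E'
from h import *
s=st()
d=get_image("wrist"); np.savez("w20.npz",**d); cv2.imwrite("pics/w20.png",d["pixels"])
E
```

```text
time: 21.2
position: [0.5457, -0.0956, 0.1877]
tool_rot: [0.042, 1.602, -0.037]
ft_force: [1.0, -0.7, -1.0]
grip_width: 1.001
time: 21.45
position: [0.5611, -0.0615, 0.1822]
tool_rot: [0.032, 1.611, -0.021]
ft_force: [-0.9, -0.8, -0.2]
grip_width: 1.002
t 21.45 p [ 0.5611 -0.0615  0.1822] rv [ 0.032  1.611 -0.021] F [-0.9 -0.8 -0.2] g 8.72
```

View pics/w20.png

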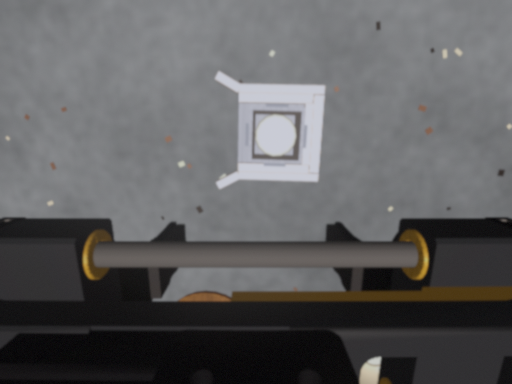

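```bash
python3 - <<'E'
from h import *
d=dict(np.load("w20.npz")); crop(d,225,75,110,115,5.2,"w20c.png")
E
```

```text
(no output)
```

View pics/w20c.png

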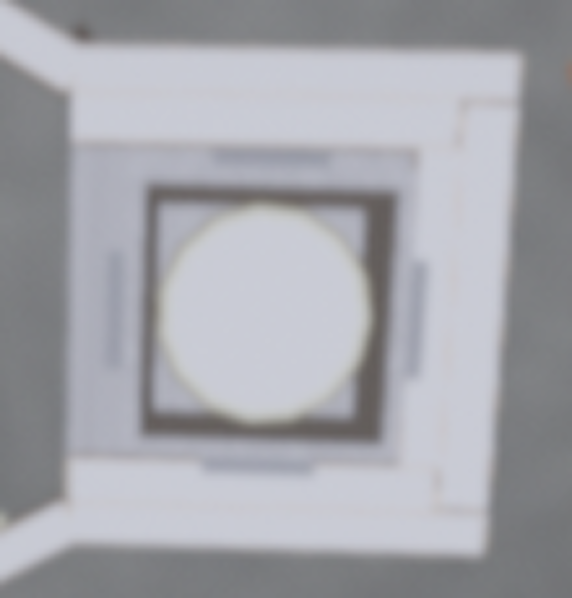

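```bash
python3 - <<'E'
from h import *
d=dict(np.load("w20.npz"))
def q(p): return (np.array(p,float)+.5)/5.2-.5+[225,75]
u=np.array([np.cos(-.053),np.sin(-.053)])
B=onplane(d,q([(418,155),(402,455)]),0.016)[:,:2]; S=onplane(d,q([(72,120),(68,480)]),0.016)[:,:2]
F=onplane(d,q([(73,180),(70,430)]),0.007)[:,:2]
print("lip depth",(B@u).mean()-(S@u).mean(),"foot rear to back lip",(B@u).mean()-(F@u).mean())
SO=onplane(d,q([(520,52),(485,555)]),0.016)[:,:2]; print("outer back",(SO@u).mean()-(B@u).mean(), np.linalg.norm(SO[0]-SO[1]))
I=onplane(d,q([(142,185),(395,192),(380,440),(140,437)]),0.095)[:,:2]
# neck rim outer unclear: top tin centre
print("neck inner centre along u rel back lip",(B@u).mean()-(I.mean(0)@u))
E
```

```text
lip depth 0.07518853981548401 foot rear to back lip 0.07574463030812928
outer back 0.020226777503344562 0.10798036266324153
neck inner centre along u rel back lip 0.034426245918620646
```

Foot to back lip reads 75.7 mm (75.0 nominal). The lip depth in the same picture reads 75.2 mm, so the foot is within about 0.7 mm of the stop, close to the measurement noise. One last check that the bystanders are unmoved.

```bash
python3 - <<'E'
from h import *
d=get_image("scene"); a=cv2.imread("pics/scene0.png"); b=d["pixels"]
m=(cv2.GaussianBlur(cv2.absdiff(a,b),(5,5),0).max(2)>25).astype(np.uint8)
n,l,s,c=cv2.connectedComponentsWithStats(m)
for i in range(1,n):
    if s[i,4]>15: print(s[i])
cv2.imwrite("pics/s21.png",b); st()
E
```

```text
[ 198    0   58  187 5784]
[254   0  37  28 659]
[293   0  28  27 601]
[377   0  14   5  50]
[ 396    0  104  145 5689]
[262  31  20  34 397]
[ 271   32   41   75 1052]
[258  71  27  33 450]
[169 176  22  26 465]
[325 187  32  40 851]
[238 200  20  23 334]
[239 224  17   6  64]
t 21.55 p [ 0.5608 -0.0627  0.1824] rv [ 0.035  1.611 -0.022] F [-0.1  0.   0.4] g 8.71
```

View pics/s21.png

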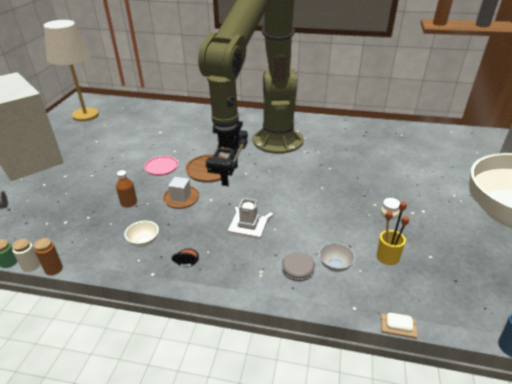

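The only changes are the arm, the lid in the tray at (179,190), the open tin in the holder at (248,212), and the tin's empty start spot. The bystanders have not moved. Handing in.

```bash
python3 -c "
from bench import *
print(close_job())"
```

```text
the job is handed in; nothing more can be done
None
```

The job is done and handed in at about 21.6 s of the 58 s allowed. I slid the closed tin under the holder's lips to the stop, drew the lid straight up and off, and set it mouth down in the small brown tray.

**Slip on the way:** before the holder, a press against the counter pitched the tin about 15° in the grip. I set it down level, turned the jaws along the slide direction and regrasped. The highest wrist force I saw was about 73 N, while the foot stuck on the counter during the slide.

**Last checks:**
- **Lid:** it sits flat, about 2–3 mm from the tray centre.
- **Tin:** it is open and upright in the holder. Foot to back lip read 74.8 mm when it reached the stop, then 75.7 mm at the end, against 75.0 nominal. It may be 0–1 mm short of the stop, which is close to the measuring noise. I did not push it again.
- **Other things on the counter:** the before-and-after comparison showed no bystander moved, and the gripper was clear of everything.
- **Disagreement:** the top camera read about 5 mm lower in y than the scene and wrist cameras. I used the wrist and scene values, which agreed with the arm's own readings in y.

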